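Load the sample-bottle clamp rack

ROBOT

A 7-joint arm with a two-finger parallel gripper is mounted at the origin on the work surface. World frame = base frame: x ahead of the robot, y to its left, z up, the work surface at z = 0. Lengths are in m, angles in rad, forces in N, time in s.
With the tool pointing down it reaches from about 0.4 to 0.85 m from the base axis. Payload 6.9 kg.
Tool frame: the origin (TCP) lies at the very end of the fingers, on their centre line; the grasp point (between the pads) lies 19 mm behind it (grip_point_offset is the distance from the TCP to the grasp point, in m); z points along the fingers, y is the direction in which the jaws open and shut (so a half turn about z gives the same grasp; the last joint's range is limited). The gripper opens to 85 mm and grips with 20 to 120 N. Pads are 22 mm wide; open, the fingers measure 114 mm over their backs; the gripper's body (76 mm by 85 mm) begins 54 mm behind the grasp point. The pads swing forward as they close: fully open they stand 13 mm farther back than shut.
Start: joints at [-1.097, 0.507, -0.238, 1.5, 0.126, 1.149, -0.155], TCP at [0.225, 0.583, 0.231] pointing down, gripper open.
Joint ranges: [-3.08, 3.08], [-0.24, 2.05], [-1.43, 1.35], [0, 2.5], [-1.52, 4.66], [0.17, 1.96], [-2.89, 2.89]. Speed limits (rad/s): [2.39, 2.39, 3.14, 3.14, 3.14, 3.14, 3.14].

INTERFACE

Orientations are given as a unit quaternion [w, x, y, z].
In Python, from plant import * gives the robot as it stands.
- The arm moves only by the shell command python3 -m handwheel 'ROWS' [FORCE]. ROWS is JSON, a list of rows, each an object of numbers: "x", "y", "z": the shift along the tool's x, y, z in cm; "wx", "wy", "wz": the turn, a rotation vector about the tool's x, y, z in rad; "gripper": the finger opening in cm, from 0 to 8.54. In form: [{"x": .., "y": .., "z": .., "wx": .., "wy": .., "wz": .., "gripper": ..}, ...]. A call has 1 to 20 rows; each row shifts and turns the commanded pose from where the row before left it, along the tool's axes as they then stand; what a row does not reach is not made up. A row lasts 1/12 s, in which the tool goes at most 41.7 mm and 7.16 degrees, less where a joint would pass 70% of its speed; a pose out of reach is approached as far as the arm can. A call with a gripper value outside its range is refused whole. The fingers move at their own pace and stop on an object; FORCE is the grip in N (left out, the last holds). Time passes only in rows, so rows that do not move let the fingers close. It gives the time, the measured TCP pose, the force and the opening at its end, in the units of the state.
- state(): the state, without advancing time (a new reading comes with each control period).
- capture(name): name is "scene" or "side" or "wrist"; returns a dict with "frame" (420x560x3 uint8, blue, green, red), "fovy" (degrees; the focal length in pixels is half the picture's height over the tangent of half this angle, whatever the lens; pixels are square), "cx", "cy" (the principal point, pixels), "rvec" (rotation vector, rad) and "tvec" (3), from world to camera coordinates, as OpenCV has them; the wrist camera has in their place "mount" (4x4, takes a point from camera to tool coordinates, whose origin is the TCP and whose axes are the flange's). Camera axes: x right, y down, z forward; pixel columns grow to the right and rows downward; lengths in m; the calibration is good to about 2 mm. A picture is of the moment at which its call begins: read the wrist's pose just before it. There is no depth.
- finish_job(): hands the job in, once; it reports no verdict.
Trained networks look in the newest picture that a camera, given by its name, has taken for a name from the list of things; names that differ only in an ending like _2 or _b are one class to them, and where a whole thing is asked for, a point or a joint stands for the part that bears it (a point fixed in the world has none). Each returns a list of dicts, best first, with "p" (0 to 1); they miss things now and then, are a little off and sometimes report something else, mostly with a low value. They report only what shows in the picture. A call takes as long as a camera call. They do not tell look-alikes from the thing itself.
- regions_of(camera, thing): "pixels" (420x560 bool, what is visible of it) and "rect" ([left, top, width, height] in pixels, round what is visible of it).
The state is a dict: "time": time; "joint_positions": joint angles; "qvel": joint speeds; "effort": joint torques, N m; "tool_pos": TCP position; "tcp_rot": TCP orientation; "force": force on the tool from outside, world axes, zero at the start; "moment": the same for the moment, N m; "opening": opening from 0.0 (shut) to 1.0 (fully open).
Only numpy, scipy, OpenCV 4.12 (cv2) and the standard library are available. Lean on these libraries where they do the work, as an engineer would, in place of code of your own. Each camera call takes 0.05 s, during which the arm holds its last target.

TASK

Slide the orange wedge, tip first, under the black foot of the spring gate until the gate's pointer stands in the red band, and let go so that the wedge alone holds the gate open. With the gate held so, draw out the finished green-capped bottle and lay it flat in the grey tray, and lay every blue-capped bottle flat in a lane of its own under the gate, base first and fully home against the back stop; only then draw the wedge out so that the gate comes down and clamps them all. Finally lay the wedge back flat on its patch, along it and about in the middle; leave the pot and the reagent bottle alone.

Things in the scene. Friction and masses are not known exactly. Their poses are not given: they have to be found in the camera images.
- rack: Fixed clamp rack (place and yaw vary). Origin at bench level under the middle of the gate bar; x points away from the robot, into the lanes, y left along the bar. Floor plate 3 mm thick, x -95 to +40, y -145 to +145 mm. White ribs 15 mm high (x -22 to +30) part four 44 mm wide lanes; before x = -22 the floor is open. Back stop: face at x = +30 mm, 25 mm high. Guide posts 89 mm high at x 16, y -160 and 213 mm.
- gate (a joint): Height of the spring gate above rest, m (0 to 0.05, straight up). Steel bar 14 mm thick (rack x -7 to +7), 14 mm high, over all lanes. At 0 its underside is 25 mm above the bench, too low for a bottle; at 0.030 (pointer mid band; in the band from 0.025 to 0.035) it clears lying bottles by 16 mm. Pressed down by 4.5 N at 0, 7 N at 0.03. Rests on bottles at 0.014, as at the start. Drops quickly when unpropped.
- gauge (a point): Middle of the red band, 10 mm high (64 to 74 mm above the bench), on the white gauge plate (86 mm high) at the left end of the gate, rack x 0, y 246 mm. The gate's yellow pointer moves before this plate.
- foot_tip (a point): Middle of the lowest line of the black foot under the gate bar, a level cylinder (radius 8 mm, 44 mm long along rack y): rack x 0, y +175 mm, 12 mm above the bench with the gate at 0; rises with it. Axes as the rack's. The wedge runs under it along the rack's x on the bare bench, between the last rib (ends at y 142) and a post (y 213, radius 6 mm).
- wedge: Loose orange wedge 200 x 36 mm, 0.3 kg, origin mid length on its underside, x to the thin tip. Tip 5 mm thick; slope 1 in 3 up to 53 mm at x -44; then a block handle 62 mm high to x -100. Starts on its patch, tip to the left. On the bench under the foot, gate 0.030 comes at about rack x +9 mm of its origin; 3 mm farther lifts 1 mm. Push 7 to 15 N; stays by friction. Clear of the foot below rack x -115 mm.
- wedge_grip (a point): Grasp point of the wedge: middle of the handle block, x -75 mm, 42 mm above its underside; 36 mm across (y), block top 20 mm higher, with black grip pads on both sides. Axes as the wedge's.
- tray_mid (a point): Middle of the inner floor of a fixed grey tray for the finished bottle, right of the rack: inside 112 (x) x 242 mm (y, the long way, roughly to the robot's left); floor 4 mm above the bench, walls 20 mm above the bench.
- patch: Flat parking patch for the wedge, blue border, 260 (x) x 110 (y) mm, under 1 mm thick and no obstacle, fixed on the bench before the rack; its x axis, the long one, points roughly to the robot's left. Origin in its middle.
- lane1 (a point): Where the middle of a bottle's body is when it is fully home in this lane: rack x -35 mm, y -105 mm, 21 mm above the bench. Axes as the rack's. Lane 44 mm wide; back stop 65 mm ahead of this point; gate bar 28 to 42 mm ahead.
- lane2 (a point): Where the middle of a bottle's body is when it is fully home in this lane: rack x -35 mm, y -35 mm, 21 mm above the bench. Axes as the rack's. Lane 44 mm wide; back stop 65 mm ahead of this point; gate bar 28 to 42 mm ahead.
- lane3 (a point): Where the middle of a bottle's body is when it is fully home in this lane: rack x -35 mm, y +35 mm, 21 mm above the bench. Axes as the rack's. Lane 44 mm wide; back stop 65 mm ahead of this point; gate bar 28 to 42 mm ahead.
- lane4 (a point): Where the middle of a bottle's body is when it is fully home in this lane: rack x -35 mm, y +105 mm, 21 mm above the bench. Axes as the rack's. Lane 44 mm wide; back stop 65 mm ahead of this point; gate bar 28 to 42 mm ahead.
- bottle1_mid (a point): Middle of the body of a lying square sample bottle (may be absent): body 130 x 36 x 36 mm, 0.12 kg; the point is 18 mm above its underside. x points to the flat base; at the other end a blue cap, 30 mm across, ends 103 mm from this point. Starts flat on the bench right of the rack, cap roughly towards the robot. To load, hold it 15 to 25 mm behind this point, to stay clear of the bar.
- bottle2_mid (a point): Middle of the body of a lying square sample bottle (may be absent): body 130 x 36 x 36 mm, 0.12 kg; the point is 18 mm above its underside. x points to the flat base; at the other end a blue cap, 30 mm across, ends 103 mm from this point. Starts flat on the bench right of the rack, cap roughly towards the robot. To load, hold it 15 to 25 mm behind this point, to stay clear of the bar.
- bottle3_mid (a point): Middle of the body of a lying square sample bottle (may be absent): body 130 x 36 x 36 mm, 0.12 kg; the point is 18 mm above its underside. x points to the flat base; at the other end a blue cap, 30 mm across, ends 103 mm from this point. Starts flat on the bench right of the rack, cap roughly towards the robot. To load, hold it 15 to 25 mm behind this point, to stay clear of the bar.
- bottle4_mid (a point): Middle of the body of a lying square sample bottle (may be absent): body 130 x 36 x 36 mm, 0.12 kg; the point is 18 mm above its underside. x points to the flat base; at the other end a blue cap, 30 mm across, ends 103 mm from this point. Starts flat on the bench right of the rack, cap roughly towards the robot. To load, hold it 15 to 25 mm behind this point, to stay clear of the bar.
- shaken1_mid (a point): Middle of the body of the finished bottle if it starts in lane 1 (three of these four are absent): like the others in size and weight, but with a green cap. At the start it lies home in the lane, clamped by the gate, cap towards the robot. Axes as the other bottles'.
- shaken2_mid (a point): Middle of the body of the finished bottle if it starts in lane 2 (three of these four are absent): like the others in size and weight, but with a green cap. At the start it lies home in the lane, clamped by the gate, cap towards the robot. Axes as the other bottles'.
- shaken3_mid (a point): Middle of the body of the finished bottle if it starts in lane 3 (three of these four are absent): like the others in size and weight, but with a green cap. At the start it lies home in the lane, clamped by the gate, cap towards the robot. Axes as the other bottles'.
- shaken4_mid (a point): Middle of the body of the finished bottle if it starts in lane 4 (three of these four are absent): like the others in size and weight, but with a green cap. At the start it lies home in the lane, clamped by the gate, cap towards the robot. Axes as the other bottles'.
- pot: White plastic pot, 72 mm across, 85 mm high; origin under its middle. A bystander: not to be disturbed.
- reagent: Amber reagent bottle with red cap, 68 mm across, 150 mm high; origin under its middle. A bystander: not to be disturbed.
There are look-alikes about, which are no part of the job. What is shaped like the part that bears bottle1_mid but yellow is not meant.

How it is judged:
By the outcome, as a careful person would: the job done as asked, in the order asked, and still so for the second after the job is handed in, with the robot touching nothing.
Of bottle1, bottle2, bottle3, bottle4 only 2 to 4 are there at a start; the rules pass over those that are not, and their reading is None.
Of shaken1, shaken2, shaken3, shaken4 only 1 to 1 are there at a start; the rules pass over those that are not, and their reading is None.
At some moment in a run one of bottle1, bottle2, bottle3, bottle4 may be knocked a few centimetres aside while the robot is not near it.
Once in a run the grip may slacken for a moment while it holds something.
It also fails if it takes over 210 s, if anything falls off the work surface, if the arm or the gripper's body presses on something with over 40 N, if the wrist force passes 120 N, or if a joint passes its speed limit or range.

## Working session

There is one attempt and no reset: what is moved stays moved. The work goes in short steps, Python scripts to look and compute and a shell command to move; the robot and the scene stay as the last step left them, time stands still between calls to the robot, and variables do not carry over. Pictures are saved under pics/ and viewed, and the job is handed in when it is done.

```bash
ls; mkdir -p pics
python3 - <<'E'
from plant import *
import cv2
s=state(); print({k:(v if not hasattr(v,'round') else v) for k,v in s.items()})
for n in ["scene","side","wrist"]:
    c=capture(n); cv2.imwrite(f"pics/{n}0.png",c["frame"]); print(n,{k:v for k,v in c.items() if k!="frame"})
E
```

```text
pics
{'time': 0.0, 'joint_positions': array([-1.09650734,  0.50834077, -0.23752632,  1.50113827,  0.1256953 ,
        1.14889799, -0.15480001]), 'qvel': array([ 0.00042045,  0.00087184, -0.00109624, -0.00153079,  0.00025745,
        0.00125329,  0.00065936]), 'effort': array([ 1.00387708e-03, -6.20609736e+01, -2.18589932e+00, -2.49653882e+01,
        1.28625316e-02,  1.24445514e-02,  5.33899640e-05]), 'tool_pos': array([0.2251922 , 0.5824789 , 0.23042603]), 'tcp_rot': array([-1.50467891e-04,  1.83342731e-01,  9.83048644e-01, -8.84961277e-04]), 'force': array([-0.02157538, -0.12045254, -1.04810801]), 'moment': array([-0.01111969,  0.01418747,  0.08346316]), 'opening': 1.0009455890057235}
scene {'fovy': 54.296424477458366, 'cx': 286.37350798269125, 'cy': 209.21941604703744, 'rvec': array([ 1.19630768,  2.19254735, -1.04778901]), 'tvec': array([ 0.27205122, -0.22551136,  1.56605059])}
side {'fovy': 49.40038516270741, 'cx': 278.1088575292495, 'cy': 200.48388584229127, 'rvec': array([ 2.14607964, -0.63784306,  0.34544312]), 'tvec': array([-0.44155444,  0.23038155,  1.32516082])}
wrist {'fovy': 60.072977855477745, 'cx': 282.23983208834164, 'cy': 212.73945915123886, 'mount': array([[-1.76062981e-04, -9.54457311e-01, -2.98347466e-01,
         7.57742968e-02],
       [ 9.99999119e-01,  2.24571406e-04, -1.30856364e-03,
        -7.56663382e-04],
       [ 1.31596844e-03, -2.98347433e-01,  9.54456430e-01,
        -1.43584288e-01],
       [ 0.00000000e+00,  0.00000000e+00,  0.00000000e+00,
         1.00000000e+00]])}
```

View pics/scene0.png

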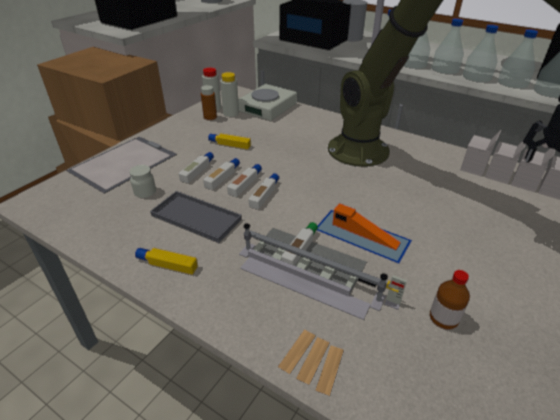

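View pics/side0.png

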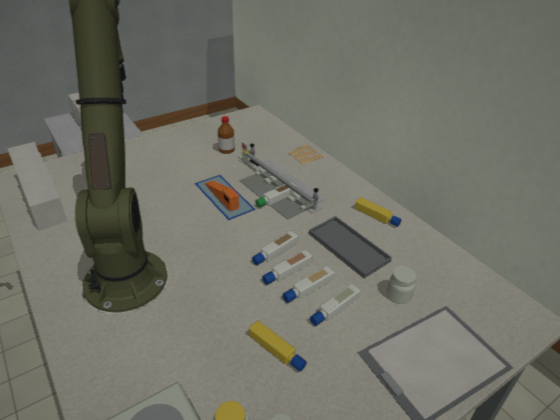

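View pics/wrist0.png

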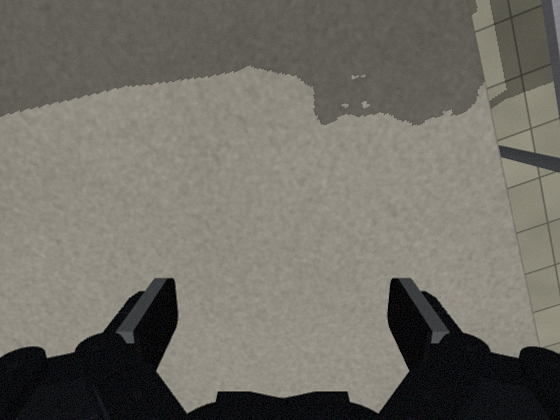

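```bash
cat > h.py <<'E'
from plant import *
import numpy as np, cv2
from scipy.spatial.transform import Rotation as R
def quat(q): return R.from_quat([q[1],q[2],q[3],q[0]])
def cam(name, save=None):
    s=state(); c=capture(name)
    f=210/np.tan(np.radians(c["fovy"])/2)
    K=np.array([[f,0,c["cx"]],[0,f,c["cy"]],[0,0,1.]])
    if name=="wrist":
        T=np.eye(4); T[:3,:3]=quat(s["tcp_rot"]).as_matrix(); T[:3,3]=s["tool_pos"]
        W=T@c["mount"]; Rc=W[:3,:3]; o=W[:3,3]
    else:
        Rw=cv2.Rodrigues(np.array(c["rvec"]))[0]; Rc=Rw.T; o=-Rc@c["tvec"]
    if save: cv2.imwrite(f"pics/{save}.png",c["frame"])
    return dict(K=K,Rc=Rc,o=o,frame=c["frame"])
def unproj(C,uv,z):
    uv=np.atleast_2d(np.array(uv,float)); d=np.c_[uv,np.ones(len(uv))]@np.linalg.inv(C["K"]).T@C["Rc"].T
    return C["o"]+d*((z-C["o"][2])/d[:,2])[:,None]
def proj(C,P):
    p=(np.atleast_2d(np.array(P,float))-C["o"])@C["Rc"]; p=p@C["K"].T; return p[:,:2]/p[:,2:]
def crop(C,name,box,k):
    x,y,w,h=box; cv2.imwrite(f"pics/{name}.png",cv2.resize(C["frame"][y:y+h,x:x+w],None,fx=k,fy=k,interpolation=cv2.INTER_CUBIC))
E
python3 - <<'E'
from h import *
C=cam("scene"); S=cam("side")
crop(C,"sc_rack",(230,190,200,140),4); crop(S,"sd_rack",(180,110,200,140),4)
crop(C,"sc_bot",(130,110,180,130),4); 
names=["wedge","rack","gate","bottle1_mid","shaken2_mid","pot","reagent","patch"]
for cn,c in(("scene",C),("side",S)):
  for n in names:
    for r in regions_of(cn,n):
        if r["p"]<.2: continue
        m=r["pixels"]; ys,xs=np.nonzero(m); uv=(xs.mean(),ys.mean())
        z={"wedge":.025,"bottle1_mid":.018,"shaken2_mid":.02}.get(n,0.0 if n=="patch" else .03)
        print(cn,n,round(r["p"],2),r["rect"],np.round(uv),unproj(c,uv,z)[0].round(3))
E
```

```text
scene wedge 0.82 [336.1, 205.8, 66.1, 43.4] [362. 227.] [0.431 0.207 0.025]
scene rack 0.8 [235.7, 222.5, 170.0, 97.6] [319. 273.] [0.66  0.192 0.03 ]
scene rack 0.49 [279.7, 220.5, 36.7, 45.3] [300. 243.] [0.592 0.097 0.03 ]
scene gate 0.55 [244.8, 232.6, 153.4, 61.5] [323. 262.] [0.62  0.182 0.03 ]
scene bottle1_mid 0.71 [211.0, 132.5, 40.9, 13.1] [230. 140.] [ 0.235 -0.431  0.018]
scene bottle1_mid 0.64 [203.4, 158.7, 34.6, 33.8] [221. 174.] [ 0.434 -0.31   0.018]
scene bottle1_mid 0.62 [132.9, 250.7, 64.4, 26.5] [168. 260.] [ 0.826 -0.166  0.018]
scene shaken2_mid 0.78 [281.5, 222.7, 34.6, 46.2] [300. 243.] [0.583 0.092 0.02 ]
scene pot 0.65 [131.7, 167.0, 26.9, 30.8] [142. 181.] [ 0.622 -0.483  0.03 ]
scene pot 0.34 [240.6, 224.4, 163.0, 94.1] [318. 273.] [0.66 0.19 0.03]
scene reagent 0.68 [430.0, 268.5, 38.5, 62.5] [450. 301.] [0.569 0.496 0.03 ]
scene patch 0.73 [322.8, 211.6, 83.9, 48.4] [365. 241.] [0.455 0.23  0.   ]
scene patch 0.46 [239.6, 226.7, 165.8, 91.8] [318. 273.] [0.635 0.178 0.   ]
side wedge 0.66 [208.0, 179.4, 30.4, 29.6] [225. 195.] [0.425 0.186 0.025]
side rack 0.96 [242.1, 140.7, 84.6, 81.0] [280. 186.] [0.618 0.121 0.03 ]
side gate 0.98 [247.6, 153.5, 70.5, 46.7] [282. 179.] [0.652 0.155 0.03 ]
side bottle1_mid 0.98 [250.6, 320.2, 55.2, 48.0] [276. 345.] [ 0.237 -0.433  0.018]
side bottle1_mid 0.76 [280.5, 265.5, 54.5, 37.0] [309. 284.] [ 0.428 -0.313  0.018]
side bottle1_mid 0.76 [356.2, 196.9, 44.4, 29.5] [377. 212.] [ 0.828 -0.172  0.018]
side bottle1_mid 0.58 [252.8, 228.5, 43.9, 37.6] [275. 248.] [ 0.429 -0.136  0.018]
side shaken2_mid 0.63 [257.2, 184.6, 37.1, 22.7] [274. 196.] [0.575 0.092 0.02 ]
side pot 0.66 [389.5, 269.7, 25.9, 34.0] [402. 285.] [ 0.641 -0.465  0.03 ]
side reagent 0.7 [241.4, 141.3, 85.7, 75.6] [281. 186.] [0.62  0.117 0.03 ]
side patch 0.73 [196.1, 176.2, 60.6, 44.5] [225. 199.] [0.43  0.193 0.   ]
```

View pics/sc_rack.png

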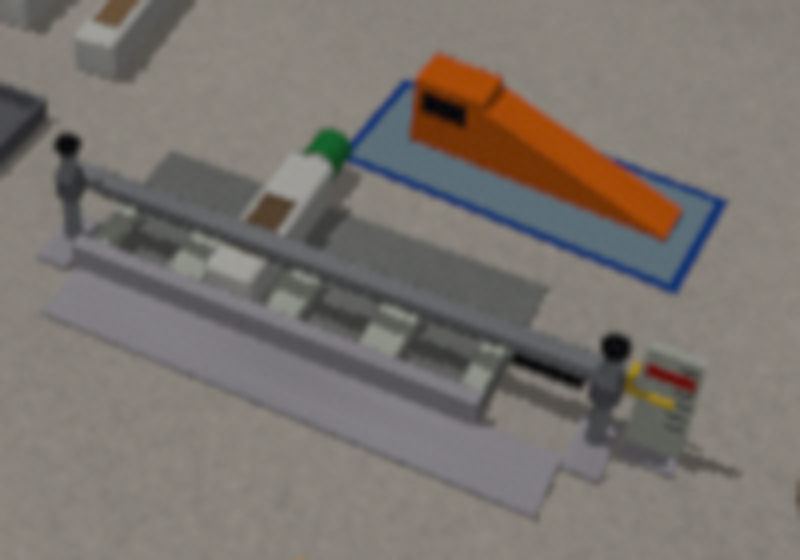

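View pics/sd_rack.png

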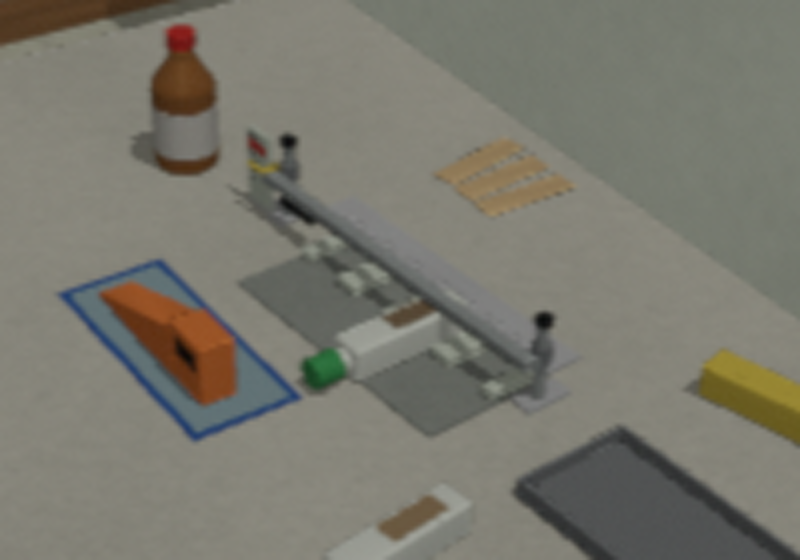

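View pics/sc_bot.png

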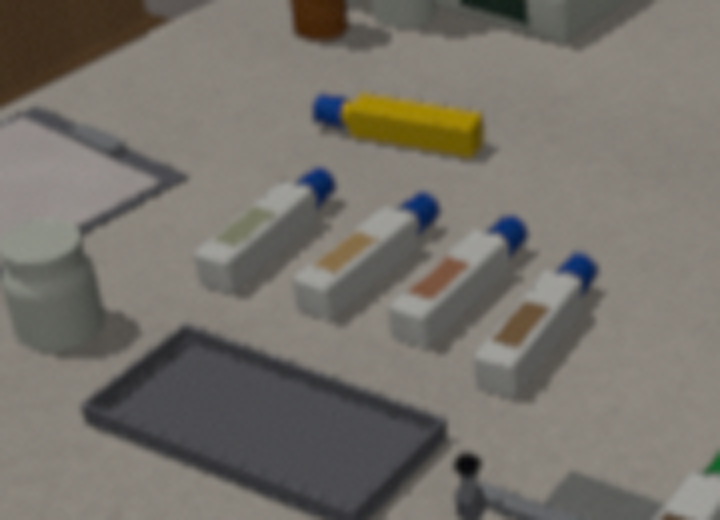

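Run:
```python
from h import *
C=cam("scene"); S=cam("side")
def c4(p): return np.array(p)/4+[230,190]
def s4(p): return np.array(p)/4+[180,110]
def b4(p): return np.array(p)/4+[130,110]
def both(n,a,b,z): 
    A=unproj(C,c4(a),z)[0] if a else None; B=unproj(S,s4(b),z)[0] if b else None
    print(n,A if A is None else A.round(4),B if B is None else B.round(4))
both("postR",(67,145),(543,320),.085); both("postL",(615,348),(289,143),.085)
both("patch c",(405,82),(195,437),0);both("patch c",(345,155),(297,398),0);both("patch c",(676,290),(160,262),0);both("patch c",(722,202),(63,295),0)
both("band",(672,376),(258,147),.069)
both("greencap mid",(328,150),(323,370),.021)
both("wedge blk top near pads/far",(420,78),None,.062)
both("w top corners R",(440,55),(176,322),.062)
both("w top c",(500,75),(228,312),.062)
both("w top c2",(490,100),None,.062)
both("w tip top",(682,210),(130,285),.005)
both("w tip base",(665,240),(103,295),.0)
both("floor front R",(172,152),(430,435),.003)
both("floor front L",(548,290),(242,283),.003)
for i,(cap,base) in enumerate([((320,182),(212,285)),((424,208),(315,310)),((512,232),(410,340)),((580,270),(500,388))]):
    P=unproj(C,b4(cap),.018)[0];print(i,"cap",P.round(3), "base bottom mid",unproj(C,b4(base),0)[0].round(3))
for p in [(90,412),(190,330),(445,428),(370,515)]: print("tray",unproj(C,b4(p),.02)[0].round(3))
```

```text
postR [ 0.6652 -0.0255  0.085 ] [ 0.6641 -0.0283  0.085 ]
postL [0.6355 0.3463 0.085 ] [0.6339 0.3401 0.085 ]
patch c [0.3843 0.0869 0.    ] [0.3851 0.0845 0.    ]
patch c [ 0.4854  0.0898 -0.    ] [0.4864 0.0842 0.    ]
patch c [ 0.4836  0.3436 -0.    ] [0.485  0.3366 0.    ]
patch c [0.3818 0.3405 0.    ] [0.3818 0.3355 0.    ]
band [0.6227 0.3791 0.069 ] [0.6178 0.3731 0.069 ]
greencap mid [0.509  0.0876 0.021 ] [0.5126 0.0831 0.021 ]
wedge blk top near pads/far [0.4461 0.1255 0.062 ] None
w top corners R [0.4138 0.1254 0.062 ] [0.4127 0.1633 0.062 ]
w top c [0.4112 0.1723 0.062 ] [0.4582 0.1525 0.062 ]
w top c2 [0.4412 0.1785 0.062 ] None
w tip top [0.4113 0.3205 0.005 ] [0.4396 0.3104 0.005 ]
w tip base [ 0.4415  0.3201 -0.    ] [0.4135 0.3156 0.    ]
floor front R [ 0.5553 -0.0165  0.003 ] [ 0.5539 -0.0231  0.003 ]
floor front L [0.5338 0.272  0.003 ] [0.5322 0.2599 0.003 ]
0 cap [ 0.363 -0.421  0.018] base bottom mid [ 0.52  -0.407  0.   ]
1 cap [ 0.346 -0.315  0.018] base bottom mid [ 0.5   -0.311  0.   ]
2 cap [ 0.335 -0.227  0.018] base bottom mid [ 0.489 -0.219  0.   ]
3 cap [ 0.351 -0.145  0.018] base bottom mid [ 0.5   -0.121  0.   ]
tray [ 0.712 -0.344  0.02 ]
tray [ 0.596 -0.355  0.02 ]
tray [ 0.582 -0.112  0.02 ]
tray [ 0.686 -0.097  0.02 ]
```

```bash
cat >> h.py <<'E'
def plan(pos, yaw_deg, s=None):
    """yaw = azimuth of tool y axis; gives turn first, then shift in turned tool axes (cm)"""
    s=s or state(); M=quat(s["tcp_rot"]).as_matrix()
    a=np.radians(yaw_deg); Y=np.array([np.cos(a),np.sin(a),0]); Z=np.array([0,0,-1.]); T=np.c_[np.cross(Y,Z),Y,Z]
    rv=R.from_matrix(M.T@T).as_rotvec(); d=(np.array(pos)-s["tool_pos"])*100
    print("t",round(s["time"],2),"pos",s["tool_pos"].round(4),"yaw",round(np.degrees(np.arctan2(M[1,1],M[0,1])),2),"tilt",(M[:2,2]).round(4),"F",np.round(s["force"],1),"open",round(s["opening"],3))
    print(" turn",rv.round(3)," shift before turn",(M.T@d).round(2)," after turn",(T.T@d).round(2))
E
python3 - <<'E'
from h import *
plan([.42,.20,.25],1)
E
```

```text
t 1.15 pos [0.2254 0.5829 0.2313] yaw 68.87 tilt [ 0. -0.] F [-0.2  0.1  0.5] open 0.999
 turn [0.    0.    1.184]  shift before turn [-31.96 -28.7   -1.87]  after turn [-38.63  18.79  -1.87]
```

```bash
python3 -m handwheel '[{"wz":0.118,"z":-0.2},{"wz":0.118,"z":-0.2},{"wz":0.118,"z":-0.2},{"wz":0.118,"z":-0.2},{"wz":0.118,"z":-0.2},{"wz":0.118,"z":-0.2},{"wz":0.118,"z":-0.2},{"wz":0.118,"z":-0.2},{"wz":0.118,"z":-0.2},{"wz":0.118}]'
python3 -m handwheel '[{"x":-3.2,"y":1.55},{"x":-3.2,"y":1.55},{"x":-3.2,"y":1.55},{"x":-3.2,"y":1.55},{"x":-3.2,"y":1.55},{"x":-3.2,"y":1.55},{"x":-3.2,"y":1.55},{"x":-3.2,"y":1.55},{"x":-3.2,"y":1.55},{"x":-3.2,"y":1.55},{"x":-3.2,"y":1.55},{"x":-3.2,"y":1.55},{},{}]'
python3 - <<'E'
from h import *
plan([.42,.20,.25],1)
C=cam("wrist","w1")
for r in regions_of("wrist","wedge")+regions_of("wrist","patch"): print(r["p"],r["rect"])
E
```

```text
t 1.15 pos [0.2254 0.5829 0.2313] yaw 68.87 tilt [ 0. -0.] F [-0.2  0.1  0.5] open 0.999
 turn [0.    0.    1.184]  shift before turn [-31.96 -28.7   -1.87]  after turn [-38.63  18.79  -1.87]invalid input at $[0]: expected keys x, y, z, wx, wy, wz, gripper
invalid input at $[0]: expected keys x, y, z, wx, wy, wz, gripper
```

View pics/w1.png

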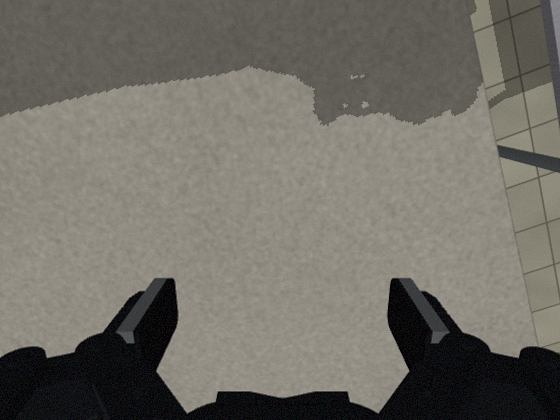

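```bash
python3 -m handwheel '[{"x":0,"y":0,"z":-0.2,"wx":0,"wy":0,"wz":0.118,"gripper":8.5},{"x":0,"y":0,"z":-0.2,"wx":0,"wy":0,"wz":0.118,"gripper":8.5},{"x":0,"y":0,"z":-0.2,"wx":0,"wy":0,"wz":0.118,"gripper":8.5},{"x":0,"y":0,"z":-0.2,"wx":0,"wy":0,"wz":0.118,"gripper":8.5},{"x":0,"y":0,"z":-0.2,"wx":0,"wy":0,"wz":0.118,"gripper":8.5},{"x":0,"y":0,"z":-0.2,"wx":0,"wy":0,"wz":0.118,"gripper":8.5},{"x":0,"y":0,"z":-0.2,"wx":0,"wy":0,"wz":0.118,"gripper":8.5},{"x":0,"y":0,"z":-0.2,"wx":0,"wy":0,"wz":0.118,"gripper":8.5},{"x":0,"y":0,"z":-0.2,"wx":0,"wy":0,"wz":0.118,"gripper":8.5},{"x":0,"y":0,"z":0,"wx":0,"wy":0,"wz":0.118,"gripper":8.5}]'
python3 -m handwheel '[{"x":-3.2,"y":1.55,"z":0,"wx":0,"wy":0,"wz":0,"gripper":8.5},{"x":-3.2,"y":1.55,"z":0,"wx":0,"wy":0,"wz":0,"gripper":8.5},{"x":-3.2,"y":1.55,"z":0,"wx":0,"wy":0,"wz":0,"gripper":8.5},{"x":-3.2,"y":1.55,"z":0,"wx":0,"wy":0,"wz":0,"gripper":8.5},{"x":-3.2,"y":1.55,"z":0,"wx":0,"wy":0,"wz":0,"gripper":8.5},{"x":-3.2,"y":1.55,"z":0,"wx":0,"wy":0,"wz":0,"gripper":8.5},{"x":-3.2,"y":1.55,"z":0,"wx":0,"wy":0,"wz":0,"gripper":8.5},{"x":-3.2,"y":1.55,"z":0,"wx":0,"wy":0,"wz":0,"gripper":8.5},{"x":-3.2,"y":1.55,"z":0,"wx":0,"wy":0,"wz":0,"gripper":8.5},{"x":-3.2,"y":1.55,"z":0,"wx":0,"wy":0,"wz":0,"gripper":8.5},{"x":-3.2,"y":1.55,"z":0,"wx":0,"wy":0,"wz":0,"gripper":8.5},{"x":-3.2,"y":1.55,"z":0,"wx":0,"wy":0,"wz":0,"gripper":8.5},{"x":0,"y":0,"z":0,"wx":0,"wy":0,"wz":0,"gripper":8.5}]'
python3 - <<'E'
from h import *
plan([.42,.20,.25],1)
C=cam("wrist","w2")
for r in regions_of("wrist","wedge")+regions_of("wrist","patch"): print(r["p"],r["rect"])
E
```

```text
time: 2.13
tool_pos: [0.2253, 0.5832, 0.2497]
tcp_rot: [-0.0, 0.701, 0.713, 0.0]
force: [0.1, 1.0, 0.7]
opening: 0.995
time: 3.22
tool_pos: [0.4229, 0.196, 0.2499]
tcp_rot: [0.002, 0.703, 0.712, -0.0]
force: [0.3, -0.5, 1.1]
opening: 0.996
t 3.22 pos [0.4229 0.196  0.2499] yaw 0.72 tilt [ 0.0025 -0.0027] F [ 0.3 -0.5  1.1] open 0.996
 turn [ 0.002  0.003 -0.005]  shift before turn [ 0.4  -0.28 -0.02]  after turn [ 0.4  -0.28 -0.01]
0.83 [268.1, 48.7, 36.3, 211.1]
0.65 [235.5, 20.7, 113.9, 246.6]
```

View pics/w2.png

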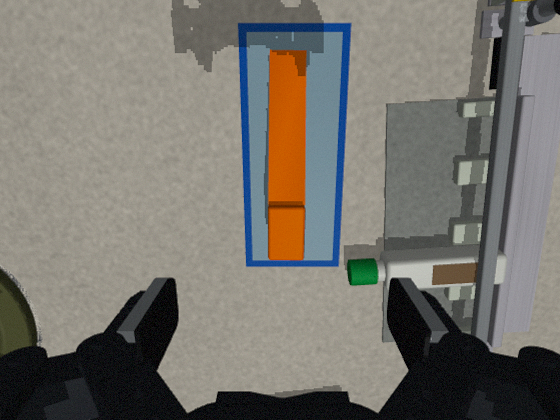

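Run:
```python
from h import *
C=cam("wrist"); cv2.imwrite("pics/w2a.png",cv2.resize(C["frame"][30:290,220:400],None,fx=3,fy=2.3*1.3,interpolation=cv2.INTER_CUBIC)[:600*2:1][:, :540])
import numpy as np
print(unproj(C,[(269,207),(304,207),(303,260),(270,260)],.062).round(4)); print(unproj(C,[(269,50),(306,51)],.005).round(4))
print("patch",unproj(C,[(238,23),(350,23),(339,266),(247,267)],0).round(4))
# rack floor corners front
print("floor front", unproj(C,[(386,104),(383,342)],.003).round(4))
m=[r for r in regions_of("wrist","wedge")][0]["pixels"]
hsv=cv2.cvtColor(C["frame"],cv2.COLOR_BGR2HSV); o=((hsv[...,0]<15)&(hsv[...,1]>180)&(hsv[...,2]>100))
for v in (80,120,160,200,215,235,250):
    xs=np.nonzero(o[v])[0]; print(v,xs.min(),xs.max())
```

```text
[[0.4075 0.1802 0.062 ]
 [0.4408 0.1809 0.062 ]
 [0.4419 0.1259 0.062 ]
 [0.4091 0.1252 0.062 ]]
[[0.404  0.324  0.005 ]
 [0.4404 0.3239 0.005 ]]
patch [[0.3734 0.3482 0.    ]
 [0.4825 0.3504 0.    ]
 [0.4894 0.0904 0.    ]
 [0.38   0.0867 0.    ]]
floor front [[ 0.5248  0.2757  0.003 ]
 [ 0.5517 -0.0126  0.003 ]]
80 274 309
120 273 309
160 273 308
200 272 307
215 272 305
235 272 306
250 271 306
```

Run:
```python
from h import *
im=cv2.imread("pics/w2.png")
cv2.imwrite("pics/w2r.png",cv2.resize(im[0:400,370:560],None,fx=2.9,fy=1.5,interpolation=cv2.INTER_CUBIC))
```

```text
(no output)
```

View pics/w2r.png

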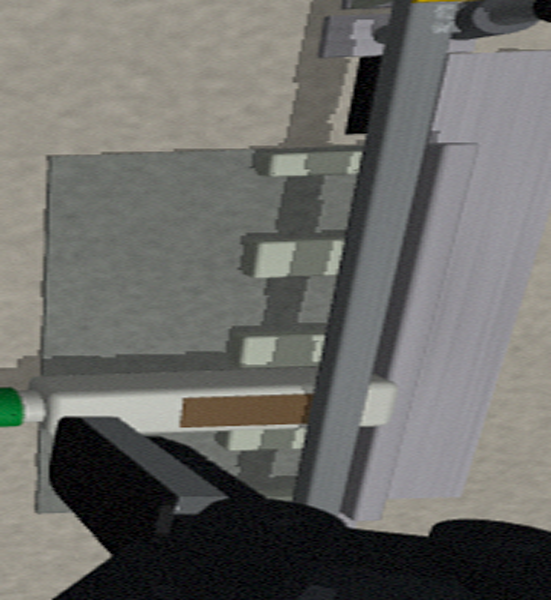

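Run:
```python
from h import *
C=cam("wrist","w3"); plan([.42,.13,.1],1)
hsv=cv2.cvtColor(C["frame"],cv2.COLOR_BGR2HSV); o=((hsv[...,0]<15)&(hsv[...,1]>180)&(hsv[...,2]>60)).astype(np.uint8)
ys,xs=np.nonzero(o); print(ys.min(),ys.max())
for v in range(208,262,6):
    x=np.nonzero(o[v])[0]; print(v,x.min(),x.max(),unproj(C,[(x.min()-.5,v),(x.max()+.5,v)],.062).round(4)[:,:2].tolist())
for v in range(ys.min(),ys.min()+30,6):
    x=np.nonzero(o[v])[0]; print(v,x.min(),x.max(),unproj(C,[(x.min()-.5,v),(x.max()+.5,v)],.008).round(4)[:,:2].tolist())
print("end",unproj(C,(289,ys.max()+.5),.062),unproj(C,(289,ys.min()-.5),.005))
b=((hsv[...,0]>100)&(hsv[...,0]<125)&(hsv[...,1]>180)&(hsv[...,2]>60)).astype(np.uint8)
b[280:]=0;b[:,380:]=0;pts=cv2.findNonZero(b); r=cv2.minAreaRect(pts); ctr=unproj(C,r[0],0)
P=unproj(C,pts[:,0].astype(float),0)[:,:2].astype(np.float32); rr=cv2.minAreaRect(P*1000); print("patch",rr)
```

```text
t 3.52 pos [0.4191 0.2045 0.2492] yaw 1.39 tilt [-0.0003  0.0004] F [0.6 0.5 0.4] open 0.999
 turn [-0.    -0.     0.007]  shift before turn [-7.45 -0.09 14.92]  after turn [-7.45 -0.04 14.92]
60 268
208 272 307 [[0.4094, 0.1804], [0.4436, 0.1812]]
214 273 307 [[0.4105, 0.1744], [0.4439, 0.1752]]
220 272 307 [[0.4096, 0.1683], [0.4442, 0.1692]]
226 272 307 [[0.4097, 0.1622], [0.4444, 0.1631]]
232 272 307 [[0.4098, 0.1561], [0.4447, 0.1569]]
238 272 307 [[0.4099, 0.1498], [0.445, 0.1507]]
244 272 306 [[0.41, 0.1435], [0.4443, 0.1443]]
250 272 306 [[0.4101, 0.1371], [0.4446, 0.138]]
256 272 306 [[0.4101, 0.1307], [0.4449, 0.1315]]
60 276 295 [[0.4097, 0.3158], [0.4293, 0.3163]]
66 275 310 [[0.4088, 0.3103], [0.4443, 0.3112]]
72 276 310 [[0.4099, 0.3048], [0.4446, 0.3057]]
78 275 310 [[0.409, 0.2992], [0.4448, 0.3001]]
84 275 310 [[0.4091, 0.2936], [0.4451, 0.2945]]
end [[0.42790368 0.11745149 0.062     ]] [[0.42297838 0.31688651 0.005     ]]
patch ((434.4841613769531, 211.02374267578125), (109.33214569091797, 259.9468688964844), 0.6815012693405151)
```

View pics/w3.png

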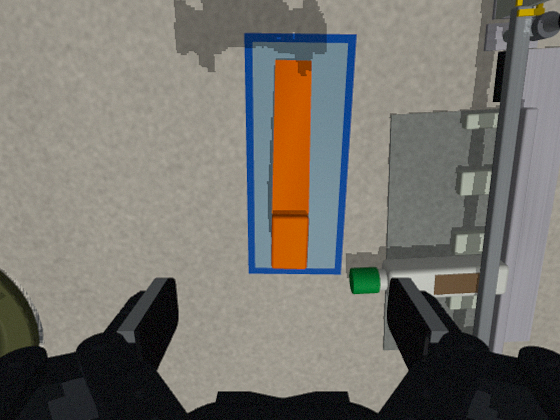

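Run:
```python
from h import *
C=cam("wrist"); im=C["frame"]
cv2.imwrite("pics/w3a.png",cv2.resize(im[95:135,375:415],None,fx=10,fy=10,interpolation=cv2.INTER_NEAREST))
cv2.imwrite("pics/w3b.png",cv2.resize(im[0:140,440:560],None,fx=5,fy=4.2,interpolation=cv2.INTER_CUBIC))
p=unproj(C,[(390,113.5),(384,348)],.003)[:,:2]; print(p.round(4)); d=p[0]-p[1]; print(np.linalg.norm(d),np.degrees(np.arctan2(d[1],d[0]))-90)
plan([.427,.142,.063],0)
```

```text
[[ 0.529   0.2679]
 [ 0.5539 -0.0198]]
0.2888346270914162 4.954394584062058
t 3.57 pos [0.4192 0.2044 0.2492] yaw 1.4 tilt [-0.0003  0.0002] F [-0.4 -0.1 -0. ] open 0.996
 turn [-0.    -0.     0.024]  shift before turn [-6.26  0.64 18.62]  after turn [-6.24  0.78 18.62]
```

View pics/w3b.png

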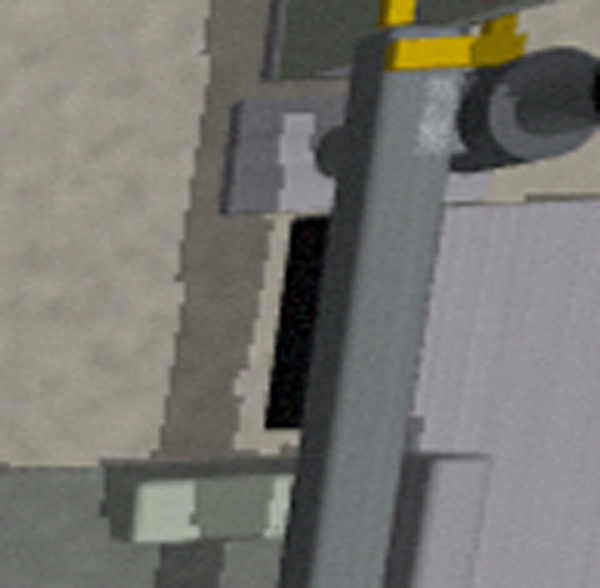

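View pics/w3a.png

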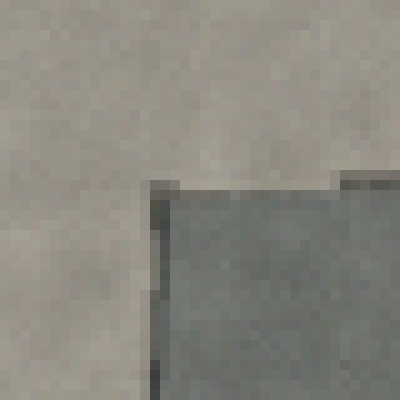

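```bash
python3 -m handwheel '[{"x":-2.1,"y":0.26,"z":2.6,"wx":0,"wy":0,"wz":0.024,"gripper":7},{"x":-2.1,"y":0.26,"z":3.2,"wx":0,"wy":0,"wz":0,"gripper":7},{"x":-2.04,"y":0.26,"z":3.2,"wx":0,"wy":0,"wz":0,"gripper":7},{"x":0,"y":0,"z":3.6,"wx":0,"wy":0,"wz":0,"gripper":7},{"x":0,"y":0,"z":3,"wx":0,"wy":0,"wz":0,"gripper":7},{"x":0,"y":0,"z":0,"wx":0,"wy":0,"wz":0,"gripper":7},{"x":0,"y":0,"z":0,"wx":0,"wy":0,"wz":0,"gripper":7}]' 60
python3 - <<'E'
from h import *
plan([.427,.142,.023],0); cam("wrist","w4")
E
```

```text
time: 4.15
tool_pos: [0.427, 0.1412, 0.0927]
tcp_rot: [-0.001, 0.707, 0.707, -0.002]
force: [0.2, 0.0, 0.9]
opening: 0.823
t 4.15 pos [0.427  0.1412 0.0927] yaw -0.05 tilt [-0.0033 -0.0012] F [0.2 0.  0.9] open 0.823
 turn [-0.003  0.001 -0.001]  shift before turn [0.09 0.03 6.97]  after turn [0.08 0.   6.97]
```

View pics/w4.png

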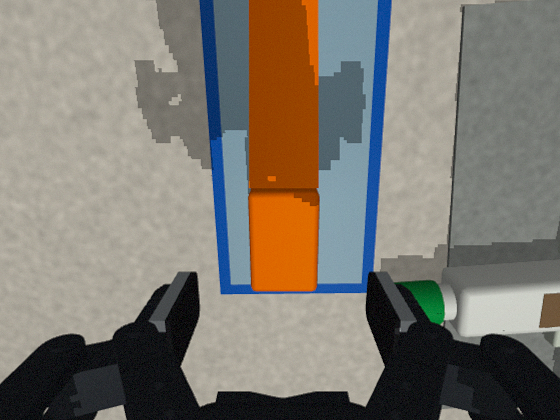

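```bash
python3 -m handwheel '[{"x":0.03,"y":0,"z":3.5,"wx":0,"wy":0,"wz":0,"gripper":7},{"x":0.03,"y":0,"z":3.45,"wx":0,"wy":0,"wz":0,"gripper":7},{"x":0,"y":0,"z":0,"wx":0,"wy":0,"wz":0,"gripper":7},{"x":0,"y":0,"z":0,"wx":0,"wy":0,"wz":0,"gripper":3},{"x":0,"y":0,"z":0,"wx":0,"wy":0,"wz":0,"gripper":3},{"x":0,"y":0,"z":0,"wx":0,"wy":0,"wz":0,"gripper":3},{"x":0,"y":0,"z":0,"wx":0,"wy":0,"wz":0,"gripper":3},{"x":0,"y":0,"z":0,"wx":0,"wy":0,"wz":0,"gripper":3},{"x":0,"y":0,"z":0,"wx":0,"wy":0,"wz":0,"gripper":3},{"x":0,"y":0,"z":0,"wx":0,"wy":0,"wz":0,"gripper":3}]' 70
python3 - <<'E'
from h import *
plan([.427,.142,.023],0)
E
```

```text
time: 5.03
tool_pos: [0.4292, 0.142, 0.0264]
tcp_rot: [0.001, 0.708, 0.706, 0.002]
force: [-1.0, 0.1, 7.2]
opening: 0.418
t 5.03 pos [0.4292 0.142  0.0264] yaw -0.1 tilt [0.0038 0.0017] F [-1.   0.1  7.2] open 0.418
 turn [ 0.004 -0.002 -0.002]  shift before turn [ 0.   -0.22  0.34]  after turn [ 0.   -0.22  0.34]
```

```bash
cat >> h.py <<'E'
RK=np.array([.6361,.1323]); RY=4.95
def rk(x,y):
    a=np.radians(RY); return RK+np.array([x*np.cos(a)-y*np.sin(a), x*np.sin(a)+y*np.cos(a)])/1000
def torack(p):
    a=np.radians(RY); d=(np.array(p)[:2]-RK)*1000; return np.array([d[0]*np.cos(a)+d[1]*np.sin(a),-d[0]*np.sin(a)+d[1]*np.cos(a)])
E
python3 -m handwheel '[{"x":0,"y":0,"z":-1.5,"wx":0,"wy":0,"wz":0,"gripper":3},{"x":0,"y":0,"z":-3,"wx":0,"wy":0,"wz":0,"gripper":3},{"x":0,"y":0,"z":-3.5,"wx":0,"wy":0,"wz":0,"gripper":3},{"x":0,"y":0,"z":0,"wx":0,"wy":0,"wz":0.1,"gripper":3},{"x":0,"y":0,"z":0,"wx":0,"wy":0,"wz":0.115,"gripper":3},{"x":0,"y":0,"z":0,"wx":0,"wy":0,"wz":0.115,"gripper":3},{"x":0,"y":0,"z":0,"wx":0,"wy":0,"wz":0.115,"gripper":3},{"x":0,"y":0,"z":0,"wx":0,"wy":0,"wz":0.115,"gripper":3},{"x":0,"y":0,"z":0,"wx":0,"wy":0,"wz":0.115,"gripper":3},{"x":0,"y":0,"z":0,"wx":0,"wy":0,"wz":0.115,"gripper":3},{"x":0,"y":0,"z":0,"wx":0,"wy":0,"wz":0.115,"gripper":3},{"x":0,"y":0,"z":0,"wx":0,"wy":0,"wz":0.115,"gripper":3},{"x":0,"y":0,"z":0,"wx":0,"wy":0,"wz":0.115,"gripper":3},{"x":0,"y":0,"z":0,"wx":0,"wy":0,"wz":0.115,"gripper":3},{"x":0,"y":0,"z":0,"wx":0,"wy":0,"wz":0.115,"gripper":3},{"x":0,"y":0,"z":0,"wx":0,"wy":0,"wz":0.115,"gripper":3},{"x":0,"y":0,"z":0,"wx":0,"wy":0,"wz":0,"gripper":3}]' 70
python3 - <<'E'
from h import *
p=rk(-200,175); plan([*p,.0264],-85.05); print(p)
E
```

```text
time: 6.45
tool_pos: [0.4278, 0.1421, 0.1053]
tcp_rot: [-0.001, 0.999, 0.042, 0.001]
force: [0.5, 0.2, -3.5]
opening: 0.413
t 6.45 pos [0.4278 0.1421 0.1053] yaw -85.17 tilt [0.001  0.0022] F [ 0.5  0.2 -3.5] open 0.413
 turn [-0.002 -0.001 -0.002]  shift before turn [  0.63 -14.71   7.92]  after turn [  0.67 -14.73   7.89]
[0.42174581 0.28939004]
```

Moving over, then looking before lowering.

```bash
python3 -m handwheel '[{"x":0.2,"y":-2.5,"z":0,"wx":0,"wy":0,"wz":0,"gripper":3},{"x":0.2,"y":-4,"z":0,"wx":0,"wy":0,"wz":0,"gripper":3},{"x":0.2,"y":-4,"z":0,"wx":0,"wy":0,"wz":0,"gripper":3},{"x":0.07,"y":-2.7,"z":0,"wx":0,"wy":0,"wz":0,"gripper":3},{"x":0,"y":-1.5,"z":0,"wx":0,"wy":0,"wz":0,"gripper":3},{"x":0,"y":0,"z":0,"wx":0,"wy":0,"wz":0,"gripper":3},{"x":0,"y":0,"z":0,"wx":0,"wy":0,"wz":0,"gripper":3}]' 70
python3 - <<'E'
from h import *
p=rk(-200,175); plan([*p,.0264],-85.05); C=cam("wrist","w5"); print(torack(state()["tool_pos"]))
E
```

```text
time: 7.03
tool_pos: [0.421, 0.2894, 0.1046]
tcp_rot: [-0.001, 0.999, 0.047, 0.0]
force: [-0.5, -0.4, -3.3]
opening: 0.411
t 7.03 pos [0.421  0.2894 0.1046] yaw -84.59 tilt [-0.      0.0011] F [-0.5 -0.4 -3.3] open 0.411
 turn [-0.001 -0.     0.008]  shift before turn [0.07 0.02 7.82]  after turn [0.08 0.01 7.82]
[-200.52749495  173.78627   ]
```

View pics/w5.png

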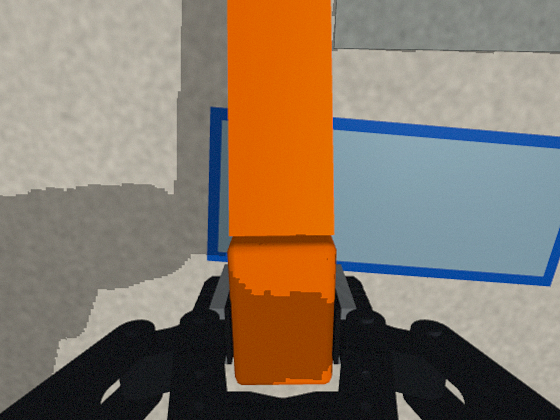

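Run:
```python
from h import *
C=cam("wrist"); s=state(); print(torack(s["tool_pos"]), torack(unproj(C,(334,48),.003)[0]))
S=cam("side","sd5"); crop(S,"sd5c",(180,110,200,140),4)
```

```text
[-200.33270801  173.06217449] [-93.85486014 141.16246838]
```

View pics/sd5c.png

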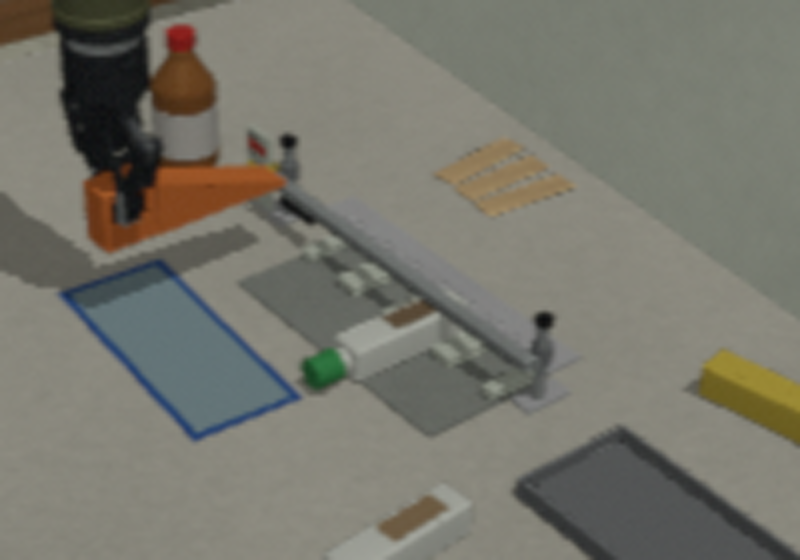

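```bash
python3 -m handwheel '[{"x":0,"y":0.1,"z":3,"wx":0,"wy":0,"wz":0.004,"gripper":3},{"x":0,"y":0,"z":3,"wx":0,"wy":0,"wz":0,"gripper":3},{"x":0,"y":0,"z":1.3,"wx":0,"wy":0,"wz":0,"gripper":3},{"x":0,"y":0,"z":0.4,"wx":0,"wy":0,"wz":0,"gripper":3},{"x":0,"y":0,"z":0,"wx":0,"wy":0,"wz":0,"gripper":3}]' 70
python3 - <<'E'
from h import *
p=rk(-85,173); plan([*p,.0264],-85.05); print(torack(state()["tool_pos"]))
E
```

```text
time: 7.6
tool_pos: [0.4214, 0.2859, 0.0272]
tcp_rot: [0.0, 0.999, 0.042, -0.001]
force: [-0.7, -0.9, -3.6]
opening: 0.413
t 7.6 pos [0.4214 0.2859 0.0272] yaw -85.23 tilt [-0.0015 -0.0001] F [-0.7 -0.9 -3.6] open 0.413
 turn [ 0.     0.002 -0.003]  shift before turn [11.56 -0.19  0.06]  after turn [11.57 -0.15  0.08]
[-200.65244209  171.50534667]
```

```bash
python3 -m handwheel '[{"x":1,"y":0,"z":0.1,"wx":0,"wy":0,"wz":0,"gripper":3},{"x":2,"y":0,"z":0,"wx":0,"wy":0,"wz":0,"gripper":3},{"x":2,"y":0,"z":0,"wx":0,"wy":0,"wz":0,"gripper":3},{"x":1.5,"y":0,"z":0,"wx":0,"wy":0,"wz":0,"gripper":3},{"x":1.5,"y":0,"z":0,"wx":0,"wy":0,"wz":0,"gripper":3},{"x":1,"y":0,"z":0,"wx":0,"wy":0,"wz":0,"gripper":3},{"x":1,"y":0,"z":0,"wx":0,"wy":0,"wz":0,"gripper":3},{"x":1,"y":0,"z":0,"wx":0,"wy":0,"wz":0,"gripper":3},{"x":0,"y":0,"z":0,"wx":0,"wy":0,"wz":0,"gripper":3},{"x":0,"y":0,"z":0,"wx":0,"wy":0,"wz":0,"gripper":3}]' 70
python3 - <<'E'
from h import *
p=rk(-66,173); plan([*p,.0264],-85.05); print(torack(state()["tool_pos"]))
C=cam("wrist","w6"); S=cam("side"); D=cam("scene"); crop(S,"sd6",(200,130,100,80),7);crop(D,"sc6",(360,240,70,70),8)
E
```

```text
time: 8.43
tool_pos: [0.5282, 0.2961, 0.0263]
tcp_rot: [-0.0, 0.999, 0.042, -0.003]
force: [-10.6, -0.3, 8.7]
opening: 0.41
t 8.43 pos [0.5282 0.2961 0.0263] yaw -85.13 tilt [-0.0068  0.0002] F [-10.6  -0.3   8.7] open 0.41
 turn [-0.001  0.007 -0.001]  shift before turn [ 2.74 -0.05 -0.02]  after turn [ 2.74 -0.05 -0.01]
[-93.38382124 172.53572075]
```

View pics/w6.png

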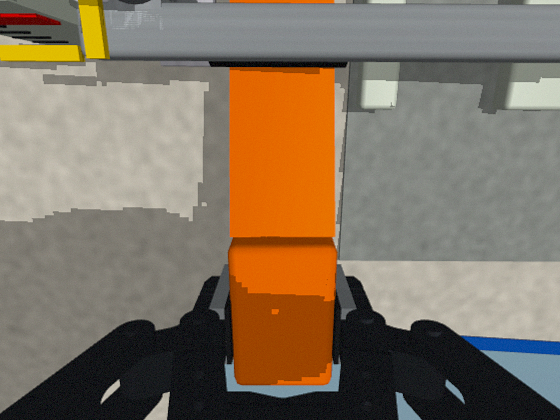

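View pics/sd6.png

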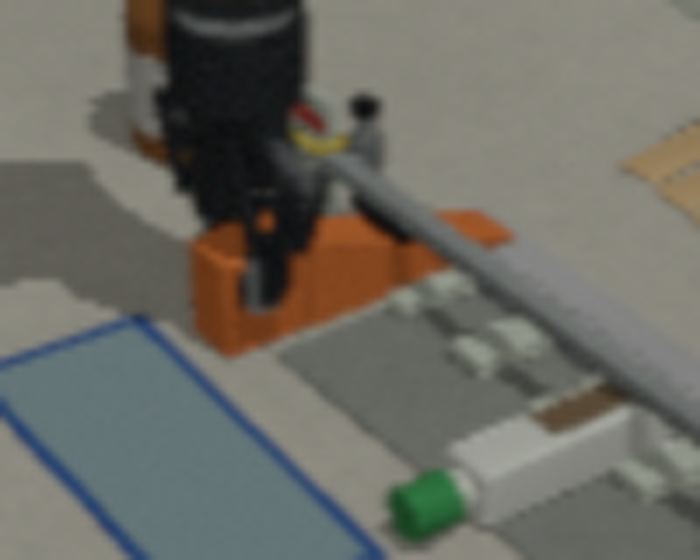

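View pics/sc6.png

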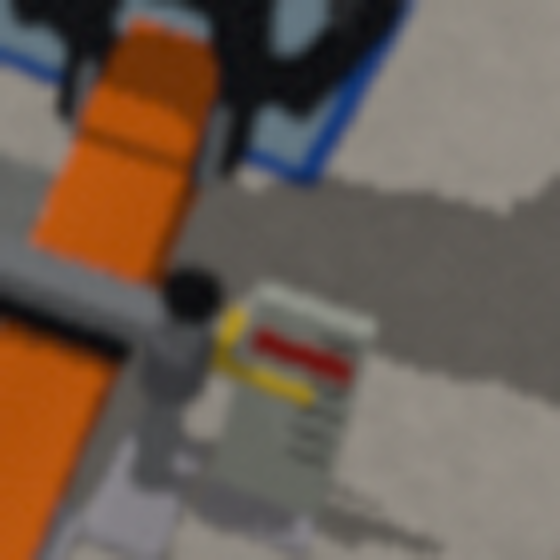

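```bash
python3 -m handwheel '[{"x":0.7,"y":0,"z":0,"wx":0,"wy":0,"wz":0,"gripper":3},{"x":0.7,"y":0,"z":0,"wx":0,"wy":0,"wz":0,"gripper":3},{"x":0.7,"y":0,"z":0,"wx":0,"wy":0,"wz":0,"gripper":3},{"x":0.6,"y":0,"z":0,"wx":0,"wy":0,"wz":0,"gripper":3},{"x":0,"y":0,"z":0,"wx":0,"wy":0,"wz":0,"gripper":3},{"x":0,"y":0,"z":0,"wx":0,"wy":0,"wz":0,"gripper":3}]' 70
python3 - <<'E'
from h import *
p=rk(-66,173); plan([*p,.0264],-85.05); print(torack(state()["tool_pos"]))
C=cam("wrist","w7"); D=cam("scene"); crop(D,"sc7",(360,240,70,70),8)
E
```

```text
time: 9.08
tool_pos: [0.5535, 0.2986, 0.0264]
tcp_rot: [-0.0, 0.999, 0.043, -0.005]
force: [-17.4, -1.8, 12.5]
opening: 0.417
t 9.08 pos [0.5535 0.2986 0.0264] yaw -85.1 tilt [-0.0095  0.0003] F [-17.4  -1.8  12.5] open 0.417
 turn [-0.001  0.009 -0.001]  shift before turn [ 0.2  -0.02 -0.  ]  after turn [ 0.2  -0.02 -0.  ]
[-67.96543278 172.84759625]
```

View pics/sc7.png

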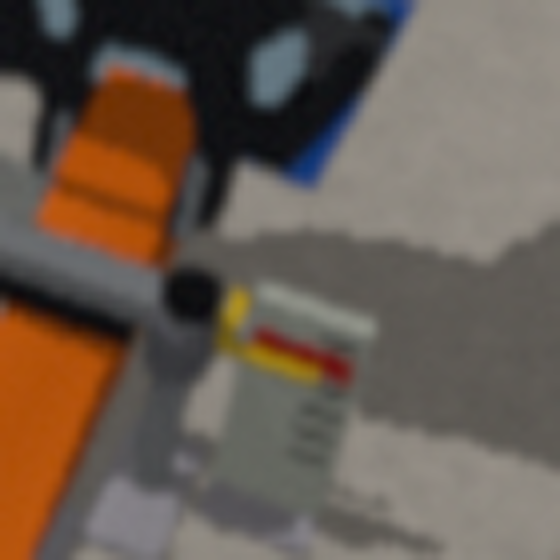

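View pics/w7.png

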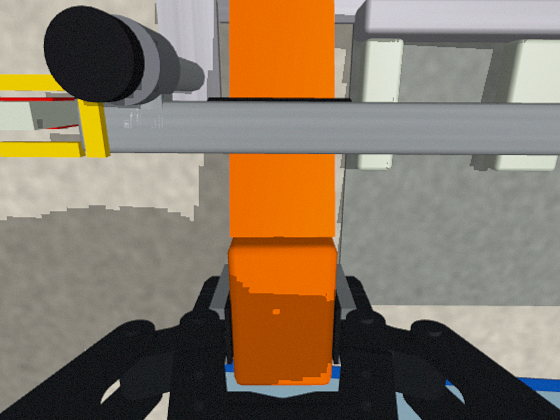

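Run:
```python
from h import *
C=cam("wrist"); im=C["frame"]; g=cv2.cvtColor(im,cv2.COLOR_BGR2GRAY).astype(int)
for u in (180,400,460,520):
    print(u,[(v,g[v,u]) for v in range(92,172,1)][::1] if u==460 else "")
s=state(); print(torack(s["tool_pos"]))
for h in (.020,.025,.030,.035):
    z=.025+h+.014
    P=[[*rk(x,75),zz] for x,zz in ((7,z),(-7,z),(-7,z-.014))]; print(h,proj(C,P).round(1).tolist())
D=cam("scene")
for h in (.022,.026,.03,.034): 
    print(h,[ ((proj(D,[*rk(x,246),.039+h])[0]-[360,240])*8).round(0) for x in (0,4)])
print([((proj(D,[*rk(0,246),z])[0]-[360,240])*8).round(0) for z in (.064,.074,.086)])
```

```text
180 
400 
460 [(92, np.int64(143)), (93, np.int64(144)), (94, np.int64(146)), (95, np.int64(145)), (96, np.int64(148)), (97, np.int64(141)), (98, np.int64(143)), (99, np.int64(143)), (100, np.int64(144)), (101, np.int64(148)), (102, np.int64(109)), (103, np.int64(104)), (104, np.int64(125)), (105, np.int64(141)), (106, np.int64(143)), (107, np.int64(148)), (108, np.int64(149)), (109, np.int64(152)), (110, np.int64(151)), (111, np.int64(153)), (112, np.int64(153)), (113, np.int64(151)), (114, np.int64(147)), (115, np.int64(149)), (116, np.int64(149)), (117, np.int64(144)), (118, np.int64(148)), (119, np.int64(147)), (120, np.int64(151)), (121, np.int64(154)), (122, np.int64(151)), (123, np.int64(154)), (124, np.int64(151)), (125, np.int64(146)), (126, np.int64(154)), (127, np.int64(150)), (128, np.int64(147)), (129, np.int64(146)), (130, np.int64(147)), (131, np.int64(148)), (132, np.int64(151)), (133, np.int64(146)), (134, np.int64(152)), (135, np.int64(149)), (136, np.int64(148)), (137, np.int64(146)), (138, np.int64(150)), (139, np.int64(149)), (140, np.int64(144)), (141, np.int64(
[... 475 characters left out ...]
p.int64(136)), (164, np.int64(139)), (165, np.int64(138)), (166, np.int64(136)), (167, np.int64(135)), (168, np.int64(136)), (169, np.int64(136)), (170, np.int64(134)), (171, np.int64(137))]
520 
[-67.99480089 172.85856327]
0.02 [[614.5, 105.5], [601.4, 153.6], [567.0, 147.3]]
0.025 [[630.1, 106.0], [615.9, 156.3], [578.4, 149.4]]
0.03 [[647.3, 106.6], [631.6, 159.2], [590.8, 151.7]]
0.035 [[666.3, 107.2], [649.0, 162.4], [604.2, 154.1]]
0.022 [array([303., 351.]), array([299., 360.])]
0.026 [array([305., 342.]), array([302., 351.])]
0.03 [array([308., 332.]), array([304., 342.])]
0.034 [array([310., 323.]), array([307., 332.])]
[array([305., 344.]), array([311., 321.]), array([319., 293.])]
```

```bash
python3 -m handwheel '[{"x":0.3,"y":0,"z":0,"wx":0,"wy":0,"wz":0,"gripper":3},{"x":0.3,"y":0,"z":0,"wx":0,"wy":0,"wz":0,"gripper":3},{"x":0,"y":0,"z":0,"wx":0,"wy":0,"wz":0,"gripper":3},{"x":0,"y":0,"z":0,"wx":0,"wy":0,"wz":0,"gripper":3},{"x":0,"y":0,"z":0,"wx":0,"wy":0,"wz":0,"gripper":3}]' 70
python3 - <<'E'
from h import *
p=rk(-66,173); plan([*p,.0264],-85.05); print(torack(state()["tool_pos"]))
D=cam("scene"); crop(D,"sc8",(385,265,30,30),20);S=cam("side"); crop(S,"sd8",(230,135,40,40),14)
E
```

```text
time: 9.7
tool_pos: [0.5582, 0.2991, 0.0264]
tcp_rot: [-0.0, 0.999, 0.043, -0.006]
force: [-20.6, -2.7, 16.0]
opening: 0.415
t 9.7 pos [0.5582 0.2991 0.0264] yaw -85.09 tilt [-0.0115  0.0002] F [-20.6  -2.7  16. ] open 0.415
 turn [-0.001  0.011 -0.001]  shift before turn [-0.28 -0.01  0.  ]  after turn [-0.28 -0.01 -0.  ]
[-63.1665716  172.93279704]
```

View pics/sc8.png

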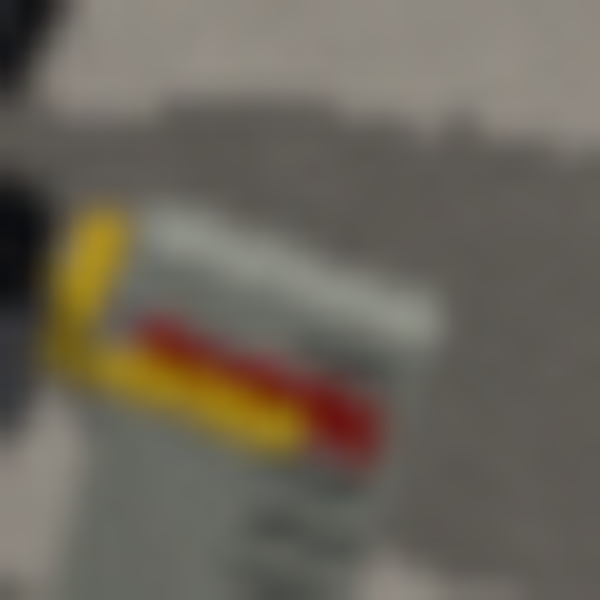

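View pics/sd8.png

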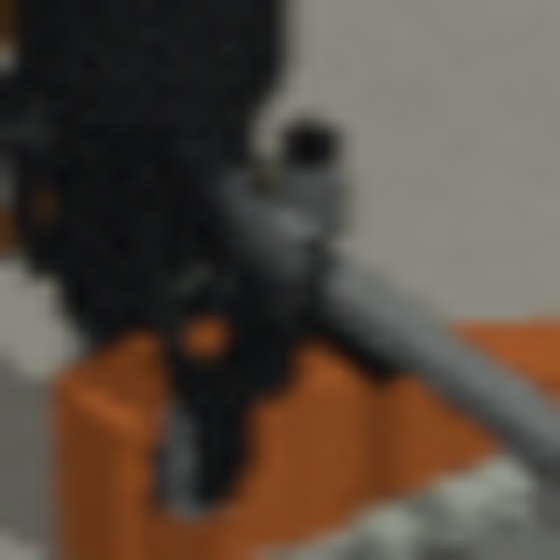

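Run:
```python
from h import *
C=cam("wrist"); crop(C,"w8",(0,60,200,140),4)
for y in (205,225):
  for z in (.064,.069,.074,.086):
    print(y,z,[(proj(C,[*rk(x,y),z])[0]-[0,60]).round(0)*4 for x in (-8,-1.5,1.5,8)])
```

```text
205 0.064 [array([676., 468.]), array([668., 380.]), array([664., 336.]), array([656., 244.])]
205 0.069 [array([656., 484.]), array([648., 392.]), array([644., 348.]), array([632., 248.])]
205 0.074 [array([632., 500.]), array([624., 404.]), array([620., 356.]), array([608., 256.])]
205 0.086 [array([568., 548.]), array([556., 440.]), array([548., 388.]), array([532., 272.])]
225 0.064 [array([408., 468.]), array([392., 380.]), array([384., 336.]), array([372., 244.])]
225 0.069 [array([372., 484.]), array([356., 392.]), array([352., 348.]), array([336., 248.])]
225 0.074 [array([336., 500.]), array([320., 404.]), array([312., 356.]), array([292., 256.])]
225 0.086 [array([232., 548.]), array([208., 440.]), array([200., 388.]), array([176., 272.])]
```

View pics/w8.png

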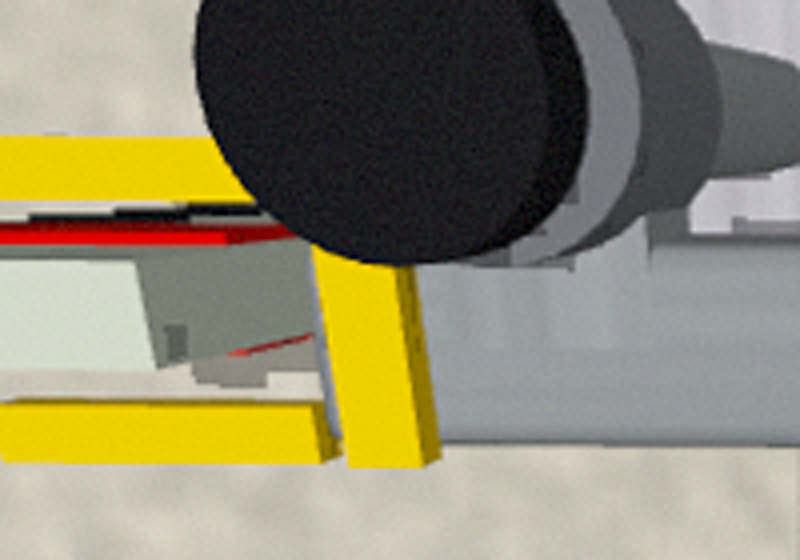

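```bash
python3 -m handwheel '[{"x":0,"y":0,"z":0,"wx":0,"wy":0,"wz":0,"gripper":5.2},{"x":0,"y":0,"z":0,"wx":0,"wy":0,"wz":0,"gripper":5.2},{"x":0,"y":0,"z":0,"wx":0,"wy":0,"wz":0,"gripper":5.2},{"x":0,"y":0,"z":0,"wx":0,"wy":0,"wz":0,"gripper":5.2}]' 70
python3 - <<'E'
from h import *
p=rk(-66,173); plan([*p,.15],-85.05); print(torack(state()["tool_pos"]))
C=cam("wrist","w9")
E
```

```text
time: 10.18
tool_pos: [0.5652, 0.2992, 0.0263]
tcp_rot: [-0.0, 0.999, 0.042, 0.001]
force: [0.1, 0.9, 0.0]
opening: 0.608
t 10.18 pos [0.5652 0.2992 0.0263] yaw -85.17 tilt [0.0016 0.0002] F [0.1 0.9 0. ] open 0.608
 turn [-0.    -0.002 -0.002]  shift before turn [ -0.95  -0.06 -12.37]  after turn [ -0.97  -0.06 -12.37]
[-56.26499521 172.39430825]
```

View pics/w9.png

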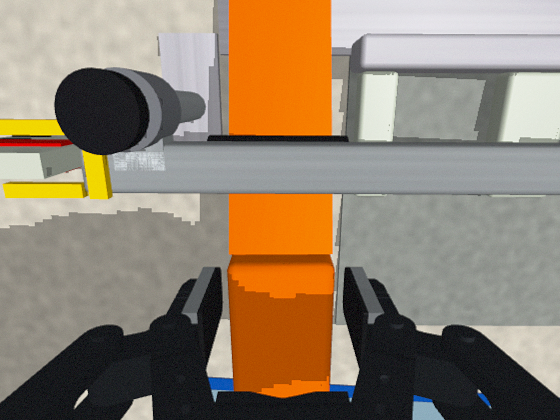

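```bash
python3 -m handwheel '[{"x":-0.4,"y":0,"z":-3,"wx":0,"wy":0,"wz":0,"gripper":5.2},{"x":-0.4,"y":0,"z":-4,"wx":0,"wy":0,"wz":0,"gripper":5.2},{"x":0,"y":0,"z":-4,"wx":0,"wy":0,"wz":0,"gripper":5.2},{"x":0,"y":3,"z":-2.7,"wx":0,"wy":0,"wz":0,"gripper":5.2},{"x":0,"y":4,"z":-1,"wx":0,"wy":0,"wz":0,"gripper":5.2},{"x":0,"y":4,"z":-1,"wx":0,"wy":0,"wz":0,"gripper":5.2},{"x":0,"y":4,"z":-1,"wx":0,"wy":0,"wz":0,"gripper":5.2},{"x":0,"y":2.5,"z":0,"wx":0,"wy":0,"wz":0,"gripper":5.2},{"x":0,"y":0,"z":0,"wx":0,"wy":0,"wz":0,"gripper":5.2},{"x":0,"y":0,"z":0,"wx":0,"wy":0,"wz":0,"gripper":5.2},{"x":0,"y":0,"z":0,"wx":0,"wy":0,"wz":0,"gripper":5.2}]' 70
python3 - <<'E'
from h import *
p=rk(-55,-35); plan([*p,.15],-85.05); print(torack(state()["tool_pos"]))
C=cam("wrist","w10");D=cam("scene"); crop(D,"sc10",(385,265,30,30),20)
S=cam("side"); crop(S,"sd10",(225,125,60,45),12)
E
```

```text
time: 11.15
tool_pos: [0.571, 0.1254, 0.1926]
tcp_rot: [-0.0, 0.999, 0.043, -0.0]
force: [0.5, 1.0, -0.4]
opening: 0.609
t 11.15 pos [0.571  0.1254 0.1926] yaw -85.12 tilt [-0.0002  0.0008] F [ 0.5  1.  -0.4] open 0.609
 turn [-0.001  0.    -0.001]  shift before turn [1.05 3.37 4.26]  after turn [1.04 3.37 4.26]
[-65.42118048  -1.28779271]
```

View pics/w10.png

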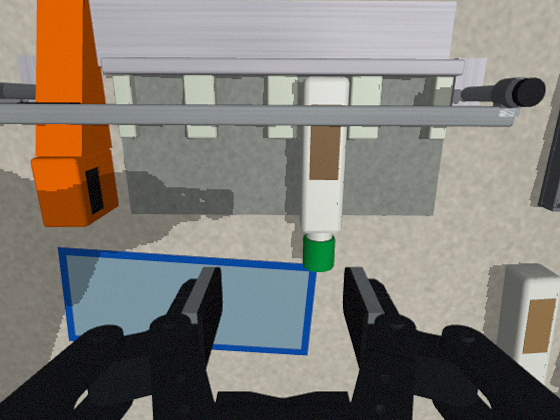

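View pics/sc10.png

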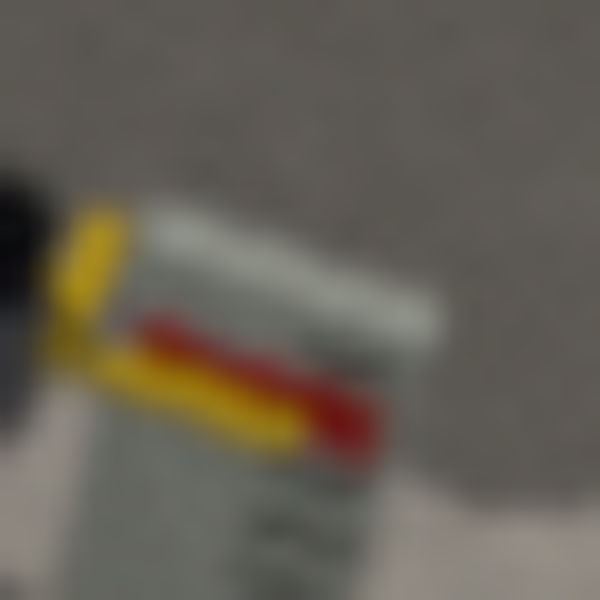

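View pics/sd10.png

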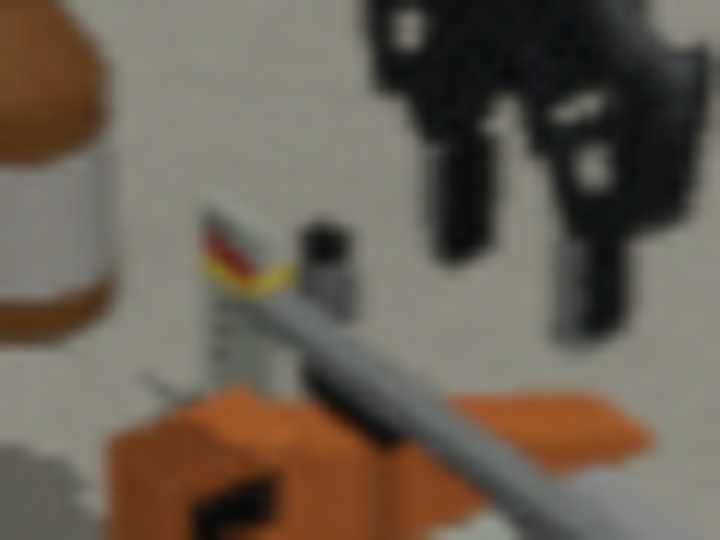

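Run:
```python
from h import *
C=cam("wrist"); im=C["frame"]
p=unproj(C,[(131.5,214.5),(433,215.5)],.003)[:,:2]; print(p.round(4),"width",np.linalg.norm(p[0]-p[1]))
d=p[0]-p[1]; a=np.degrees(np.arctan2(d[1],d[0]))-90; m=p.mean(0); o=m+.095*np.array([np.cos(np.radians(a)),np.sin(np.radians(a))]); print("yaw",a,"orig",o.round(4))
# back stop top front face z .025 x=30, ribs
q=unproj(C,[(107,73),(464,73)],.025); print([torack(x).round(1) for x in q])
b=unproj(C,[(303,225),(342,225),(305,80),(348,80)],.039); print(b.round(4).tolist(),[torack(x).round(1).tolist() for x in b])
g=unproj(C,(318,270),.006); print("cap end",g)
cv2.imwrite("pics/w10c.png",cv2.resize(im[60:280,100:360],None,fx=3,fy=2.7,interpolation=cv2.INTER_CUBIC))
```

```text
[[ 0.5283  0.267 ]
 [ 0.5525 -0.0223]] width 0.2902979519715795
yaw 4.788803095457453 orig [0.6351 0.1303]
[array([ 30.2, 138.7]), array([  30.4, -146.9])]
[[0.5445, 0.1048, 0.039], [0.5474, 0.0711, 0.039], [0.6621, 0.1155, 0.039], [0.665, 0.0826, 0.039]] [[-93.6, -19.5], [-93.6, -53.3], [24.4, -18.9], [24.5, -52.0]]
cap end [[0.48679133 0.08178298 0.006     ]]
```

View pics/w10c.png

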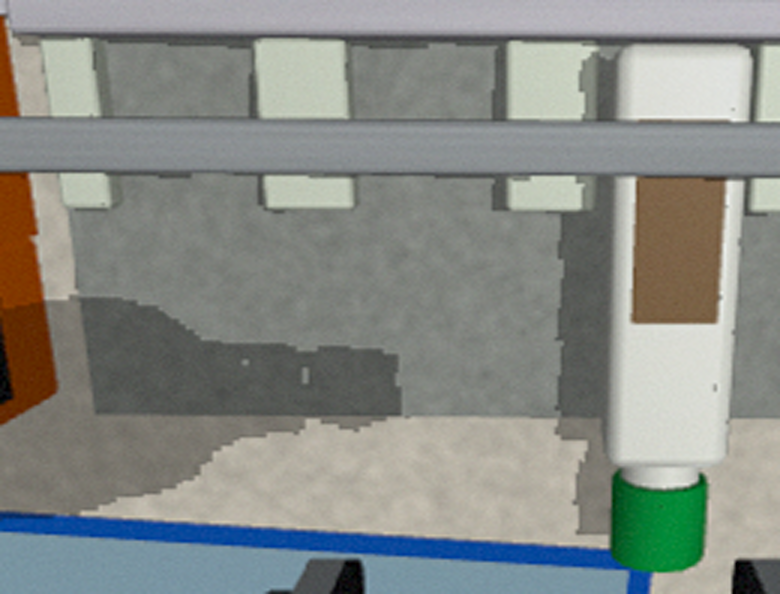

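```bash
sed -i 's/^RK=.*/RK=np.array([.6351,.1303]); RY=4.79/' h.py
python3 - <<'E'
from h import *
p=rk(-55,-35); plan([*p,.012],-85.2); print(torack(state()["tool_pos"]))
C=cam("wrist"); b=unproj(C,[(303,225),(342,225),(305,80),(348,80)],.039);print([torack(x).round(1).tolist() for x in b])
E
```

```text
t 11.35 pos [0.5708 0.1261 0.1923] yaw -85.0 tilt [-0.0007  0.    ] F [ 0.8 -0.1 -0.6] open 0.609
 turn [-0.     0.001  0.003]  shift before turn [ 0.95  3.62 18.03]  after turn [ 0.95  3.61 18.03]
[-64.46642566   1.13949672]
[[-92.4, -18.1], [-92.3, -51.9], [25.7, -17.2], [25.8, -50.3]]
```

```bash
python3 -m handwheel '[{"x":0.5,"y":1.8,"z":2,"wx":0,"wy":0,"wz":0.003,"gripper":5.4},{"x":0.45,"y":1.8,"z":3.2,"wx":0,"wy":0,"wz":0,"gripper":5.4},{"x":0,"y":0,"z":3.6,"wx":0,"wy":0,"wz":0,"gripper":5.4},{"x":0,"y":0,"z":3.6,"wx":0,"wy":0,"wz":0,"gripper":5.4},{"x":0,"y":0,"z":3.3,"wx":0,"wy":0,"wz":0,"gripper":5.4},{"x":0,"y":0,"z":2.3,"wx":0,"wy":0,"wz":0,"gripper":5.4},{"x":0,"y":0,"z":0,"wx":0,"wy":0,"wz":0,"gripper":5.4},{"x":0,"y":0,"z":0,"wx":0,"wy":0,"wz":0,"gripper":3.2},{"x":0,"y":0,"z":0,"wx":0,"wy":0,"wz":0,"gripper":3.2},{"x":0,"y":0,"z":0,"wx":0,"wy":0,"wz":0,"gripper":3.2},{"x":0,"y":0,"z":0,"wx":0,"wy":0,"wz":0,"gripper":3.2},{"x":0,"y":0,"z":0,"wx":0,"wy":0,"wz":0,"gripper":3.2}]' 50
python3 - <<'E'
from h import *
p=rk(-165,-35); plan([*p,.017],-85.2); print(torack(state()["tool_pos"])); cam("wrist","w11")
E
```

```text
time: 12.4
tool_pos: [0.5841, 0.0896, 0.0141]
tcp_rot: [-0.0, 0.999, 0.041, 0.001]
force: [-0.2, 0.3, -1.3]
opening: 0.408
t 12.4 pos [0.5841 0.0896 0.0141] yaw -85.3 tilt [0.002  0.0005] F [-0.2  0.3 -1.3] open 0.408
 turn [-0.    -0.002 -0.002]  shift before turn [-11.08  -0.11  -0.32]  after turn [-11.08  -0.13  -0.29]
[-54.19955064 -36.30389519]
```

View pics/w11.png

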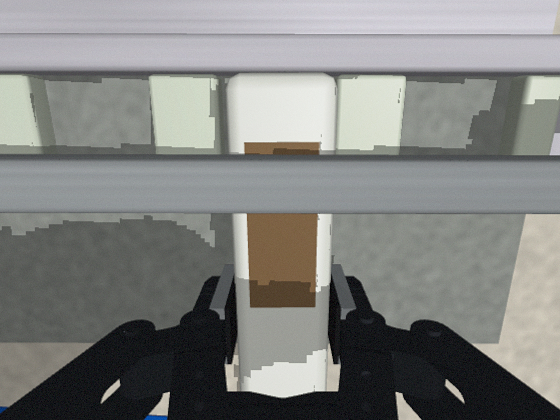

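```bash
python3 -m handwheel '[{"x":0,"y":0,"z":-0.5,"wx":0,"wy":0,"wz":0,"gripper":3.2},{"x":-1.5,"y":0,"z":0,"wx":0,"wy":0,"wz":0,"gripper":3.2},{"x":-3,"y":0,"z":0,"wx":0,"wy":0,"wz":0,"gripper":3.2},{"x":-3,"y":0,"z":0,"wx":0,"wy":0,"wz":0,"gripper":3.2},{"x":-3,"y":0,"z":-0.5,"wx":0,"wy":0,"wz":0,"gripper":3.2},{"x":-0.5,"y":0,"z":-2,"wx":0,"wy":0,"wz":0,"gripper":3.2},{"x":0,"y":2,"z":-3,"wx":0,"wy":0,"wz":0,"gripper":3.2},{"x":0,"y":3,"z":-3,"wx":0,"wy":0,"wz":0,"gripper":3.2},{"x":0,"y":3.5,"z":-1,"wx":0,"wy":0,"wz":0,"gripper":3.2},{"x":0,"y":3.5,"z":0,"wx":0,"wy":0,"wz":0,"gripper":3.2},{"x":0,"y":3.5,"z":0,"wx":0,"wy":0,"wz":0,"gripper":3.2},{"x":0,"y":3.5,"z":0,"wx":0,"wy":0,"wz":0,"gripper":3.2},{"x":0,"y":2,"z":0,"wx":0,"wy":0,"wz":0,"gripper":3.2},{"x":0,"y":0,"z":0,"wx":0,"wy":0,"wz":0,"gripper":3.2}]' 60
python3 - <<'E'
from h import *
plan([.644,-.227,.12],5); S=cam("side","sd12"); D=cam("scene","sc12")
E
```

```text
time: 13.62
tool_pos: [0.491, -0.1344, 0.1136]
tcp_rot: [0.002, 0.999, 0.037, 0.001]
force: [1.3, -0.7, -1.4]
opening: 0.412
t 13.62 pos [ 0.491  -0.1344  0.1136] yaw -85.72 tilt [ 0.0026 -0.0037] F [ 1.3 -0.7 -1.4] open 0.412
 turn [ 5.000e-03  1.000e-03 -1.583e+00]  shift before turn [14.57 10.38 -0.57]  after turn [-10.56  14.44  -0.64]
```

View pics/sc12.png

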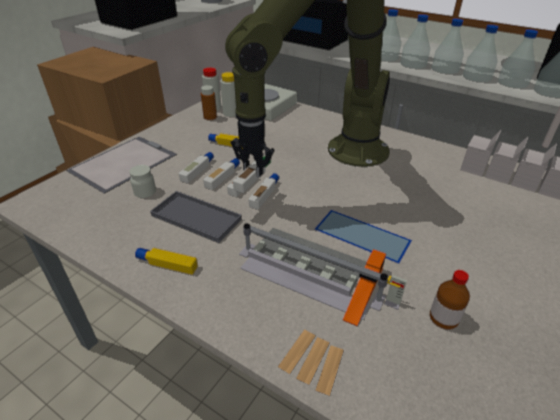

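Run:
```python
from h import *
C=cam("wrist","w12")
```

```text
(no output)
```

View pics/sd12.png

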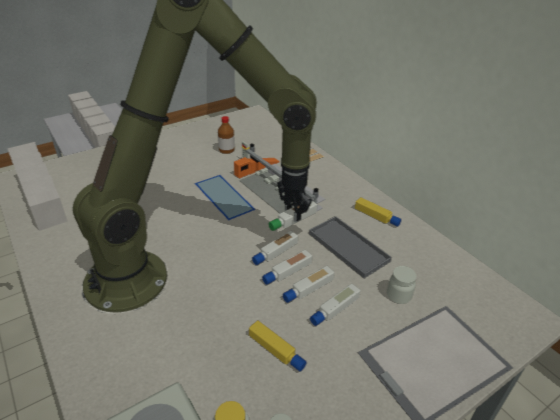

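View pics/w12.png

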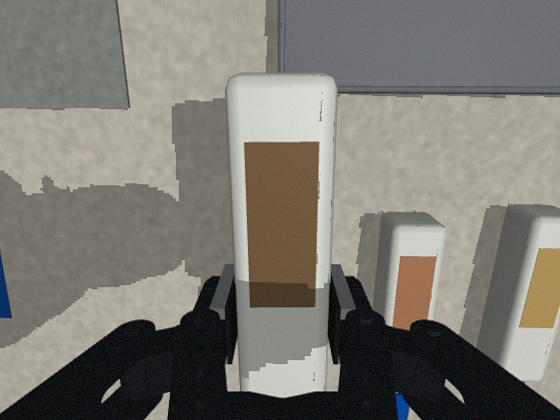

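```bash
python3 -m handwheel '[{"x":0,"y":0,"z":0,"wx":0,"wy":0,"wz":-0.083,"gripper":3.2},{"x":0,"y":0,"z":0,"wx":0,"wy":0,"wz":-0.115,"gripper":3.2},{"x":0,"y":0,"z":0,"wx":0,"wy":0,"wz":-0.115,"gripper":3.2},{"x":0,"y":0,"z":0,"wx":0,"wy":0,"wz":-0.115,"gripper":3.2},{"x":0,"y":0,"z":0,"wx":0,"wy":0,"wz":-0.115,"gripper":3.2},{"x":0,"y":0,"z":0,"wx":0,"wy":0,"wz":-0.115,"gripper":3.2},{"x":0,"y":0,"z":0,"wx":0,"wy":0,"wz":-0.115,"gripper":3.2},{"x":0,"y":0,"z":0,"wx":0,"wy":0,"wz":-0.115,"gripper":3.2},{"x":0,"y":0,"z":0,"wx":0,"wy":0,"wz":-0.115,"gripper":3.2},{"x":0,"y":0,"z":0,"wx":0,"wy":0,"wz":-0.115,"gripper":3.2},{"x":0,"y":0,"z":0,"wx":0,"wy":0,"wz":-0.115,"gripper":3.2},{"x":0,"y":0,"z":0,"wx":0,"wy":0,"wz":-0.115,"gripper":3.2},{"x":0,"y":0,"z":0,"wx":0,"wy":0,"wz":-0.115,"gripper":3.2},{"x":0,"y":0,"z":0,"wx":0,"wy":0,"wz":-0.115,"gripper":3.2},{"x":-1.8,"y":2.4,"z":0,"wx":0,"wy":0,"wz":0,"gripper":3.2},{"x":-2.2,"y":3,"z":0,"wx":0,"wy":0,"wz":0,"gripper":3.2},{"x":-2.2,"y":3,"z":0,"wx":0,"wy":0,"wz":0,"gripper":3.2},{"x":-2.2,"y":3,"z":0,"wx":0,"wy":0,"wz":0,"gripper":3.2},{"x":-2.2,"y":3,"z":0,"wx":0,"wy":0,"wz":0,"gripper":3.2},{"x":0,"y":0,"z":0,"wx":0,"wy":0,"wz":0,"gripper":3.2}]' 60
python3 -m handwheel '[{"x":0,"y":0,"z":0,"wx":0,"wy":0,"wz":0,"gripper":3.2}]'
python3 - <<'E'
from h import *
plan([.644,-.227,.018],5); C=cam("wrist","w13")
E
```

```text
time: 15.43
tool_pos: [0.649, -0.2231, 0.1116]
tcp_rot: [0.002, 0.675, 0.738, 0.0]
force: [-0.3, -0.7, -1.0]
opening: 0.409
time: 15.52
tool_pos: [0.6447, -0.2202, 0.1111]
tcp_rot: [-0.0, 0.674, 0.738, -0.0]
force: [-0.6, 0.6, -2.0]
opening: 0.406
t 15.52 pos [ 0.6447 -0.2202  0.1111] yaw 5.17 tilt [-0.001   0.0002] F [-0.6  0.6 -2. ] open 0.406
 turn [-0.001 -0.     0.003]  shift before turn [-0.68 -0.12  9.31]  after turn [-0.67 -0.13  9.31]
```

View pics/w13.png

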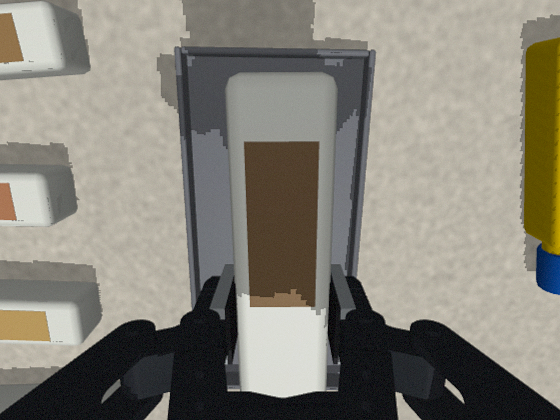

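```bash
python3 -m handwheel '[{"x":-0.6,"y":-0.1,"z":2.5,"wx":0,"wy":0,"wz":0,"gripper":3.2},{"x":0,"y":0,"z":3,"wx":0,"wy":0,"wz":0,"gripper":3.2},{"x":0,"y":0,"z":2.5,"wx":0,"wy":0,"wz":0,"gripper":3.2},{"x":0,"y":0,"z":1.3,"wx":0,"wy":0,"wz":0,"gripper":3.2},{"x":0,"y":0,"z":0.3,"wx":0,"wy":0,"wz":0,"gripper":3.2},{"x":0,"y":0,"z":0,"wx":0,"wy":0,"wz":0,"gripper":3.2},{"x":0,"y":0,"z":0,"wx":0,"wy":0,"wz":0,"gripper":5.2},{"x":0,"y":0,"z":0,"wx":0,"wy":0,"wz":0,"gripper":5.2},{"x":0,"y":0,"z":0,"wx":0,"wy":0,"wz":0,"gripper":5.2},{"x":0,"y":0,"z":0,"wx":0,"wy":0,"wz":0,"gripper":5.2}]'
python3 - <<'E'
from h import *
plan([.44,-.13,.2],-85);
E
```

```text
time: 16.4
tool_pos: [0.6438, -0.2274, 0.0173]
tcp_rot: [0.001, 0.675, 0.738, 0.0]
force: [0.4, -0.3, -0.9]
opening: 0.606
t 16.4 pos [ 0.6438 -0.2274  0.0173] yaw 5.1 tilt [ 0.0016 -0.0006] F [ 0.4 -0.3 -0.9] open 0.606
 turn [ 2.000e-03 -1.000e-03  1.572e+00]  shift before turn [ 11.5  -19.41 -18.3 ]  after turn [-19.46 -11.48 -18.27]
```

```bash
python3 -m handwheel '[{"x":0,"y":0,"z":-3,"wx":0,"wy":0,"wz":0,"gripper":5.4},{"x":0,"y":0,"z":-4,"wx":0,"wy":0,"wz":0,"gripper":5.4},{"x":0,"y":0,"z":-4,"wx":0,"wy":0,"wz":0.08,"gripper":5.4},{"x":0,"y":0,"z":-4,"wx":0,"wy":0,"wz":0.115,"gripper":5.4},{"x":0,"y":0,"z":-4,"wx":0,"wy":0,"wz":0.115,"gripper":5.4},{"x":0,"y":0,"z":-3,"wx":0,"wy":0,"wz":0.115,"gripper":5.4},{"x":0,"y":0,"z":0,"wx":0,"wy":0,"wz":0.115,"gripper":5.4},{"x":0,"y":0,"z":0,"wx":0,"wy":0,"wz":0.115,"gripper":5.4},{"x":0,"y":0,"z":0,"wx":0,"wy":0,"wz":0.115,"gripper":5.4},{"x":0,"y":0,"z":0,"wx":0,"wy":0,"wz":0.115,"gripper":5.4},{"x":0,"y":0,"z":0,"wx":0,"wy":0,"wz":0.115,"gripper":5.4},{"x":0,"y":0,"z":0,"wx":0,"wy":0,"wz":0.115,"gripper":5.4},{"x":0,"y":0,"z":0,"wx":0,"wy":0,"wz":0.115,"gripper":5.4},{"x":0,"y":0,"z":0,"wx":0,"wy":0,"wz":0.115,"gripper":5.4},{"x":0,"y":0,"z":0,"wx":0,"wy":0,"wz":0.115,"gripper":5.4},{"x":0,"y":0,"z":0,"wx":0,"wy":0,"wz":0.115,"gripper":5.4},{"x":-3.2,"y":0.1,"z":0,"wx":0,"wy":0,"wz":0,"gripper":5.4},{"x":-3.2,"y":0.1,"z":0,"wx":0,"wy":0,"wz":0,"gripper":5.4},{"x":-3.2,"y":0.1,"z":0,"wx":0,"wy":0,"wz":0,"gripper":5.4},{"x":-3.2,"y":0.1,"z":0,"wx":0,"wy":0,"wz":0,"gripper":5.4}]'
python3 -m handwheel '[{"x":-3.2,"y":0.1,"z":0,"wx":0,"wy":0,"wz":0,"gripper":5.4},{"x":-2,"y":0.1,"z":0,"wx":0,"wy":0,"wz":0,"gripper":5.4},{"x":0,"y":0,"z":0,"wx":0,"wy":0,"wz":0,"gripper":5.4},{"x":0,"y":0,"z":0,"wx":0,"wy":0,"wz":0,"gripper":5.4}]'
python3 - <<'E'
from h import *
plan([.44,-.13,.2],-85); C=cam("wrist","w14");S=cam("side","sd14")
for r in regions_of("wrist","bottle1_mid"): print(round(r["p"],2),r["rect"])
E
```

```text
time: 18.07
tool_pos: [0.5146, -0.2421, 0.2365]
tcp_rot: [0.0, 0.999, 0.043, 0.0]
force: [-0.2, 0.0, 1.8]
opening: 0.632
time: 18.4
tool_pos: [0.4639, -0.2487, 0.2373]
tcp_rot: [-0.0, 0.999, 0.042, 0.001]
force: [-0.4, -0.1, 0.1]
opening: 0.634
t 18.4 pos [ 0.4639 -0.2487  0.2373] yaw -85.23 tilt [0.002  0.0003] F [-0.4 -0.1  0.1] open 0.634
 turn [-0.    -0.002 -0.004]  shift before turn [ -1.4  -12.03   3.73]  after turn [ -1.35 -12.03   3.73]
0.94 [317.2, 137.2, 51.0, 163.4]
0.62 [347.1, 363.5, 13.7, 33.7]
```

View pics/w14.png

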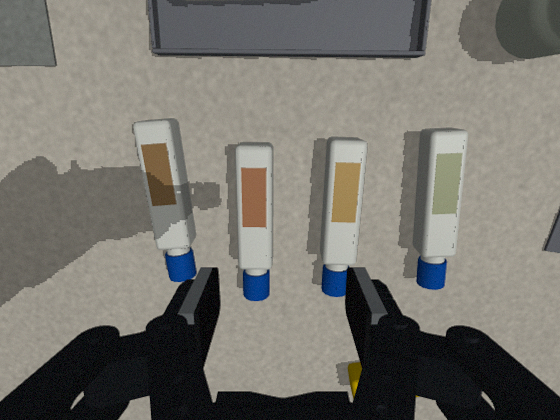

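View pics/sd14.png

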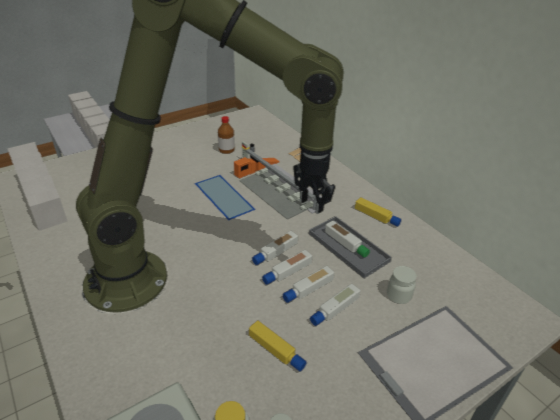

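Run:
```python
from h import *
C=cam("wrist"); 
L={"A":((155,144),(164,205),(176.5,247.5),(180,265)),"B":((254.5,168),(254.5,226),(255,268),(256,285)),"C":((347.5,163),(344,222),(340,264.5),(336,280)),"D":((447.5,153),(445,214),(440,254.5),(432,272))}
for k,(t,b,e,c) in L.items():
    P=unproj(C,[t,b,e],.036)[:,:2]; d=P[0]-P[1]; az=np.degrees(np.arctan2(d[1],d[0])); u=d/np.linalg.norm(d)
    cp=unproj(C,c,.030)[0,:2]
    d2=P[0]-cp; 
    n=np.array([-u[1],u[0]]); m=P[2]+.065*u; m+= n*((P[:2].mean(0)-m)@n)
    print(k,"az",az.round(1),"az via cap",np.degrees(np.arctan2(d2[1],d2[0])).round(1),"lab len",np.linalg.norm(d).round(3),"mid",m.round(4),"grip",(m-.02*u).round(4))
```

```text
A az 7.5 az via cap 9.9 lab len 0.06 mid [ 0.4517 -0.1326] grip [ 0.4318 -0.1352]
B az 3.6 az via cap 4.1 lab len 0.059 mid [ 0.4367 -0.2243] grip [ 0.4167 -0.2255]
C az 4.6 az via cap 2.9 lab len 0.059 mid [ 0.4483 -0.313 ] grip [ 0.4284 -0.3146]
D az 10.4 az via cap 6.5 lab len 0.061 mid [ 0.468  -0.4096] grip [ 0.4483 -0.4132]
```

Run:
```python
from h import *
plan([.432,-.135,.010],-81.5)
```

```text
t 18.6 pos [ 0.4656 -0.248   0.2362] yaw -85.06 tilt [ 0.0003 -0.0002] F [ 0.3 -0.2 -0.5] open 0.628
 turn [ 0.    -0.    -0.062]  shift before turn [ -2.38 -11.56  22.62]  after turn [ -1.65 -11.68  22.62]
```

```bash
python3 -m handwheel '[{"x":0,"y":0,"z":2,"wx":0,"wy":0,"wz":-0.062,"gripper":6},{"x":-0.4,"y":-2.9,"z":2,"wx":0,"wy":0,"wz":0,"gripper":6},{"x":-0.4,"y":-2.9,"z":2,"wx":0,"wy":0,"wz":0,"gripper":6},{"x":-0.4,"y":-2.9,"z":2,"wx":0,"wy":0,"wz":0,"gripper":6},{"x":-0.4,"y":-2.9,"z":2,"wx":0,"wy":0,"wz":0,"gripper":6},{"x":0,"y":0,"z":2,"wx":0,"wy":0,"wz":0,"gripper":6},{"x":0,"y":0,"z":0,"wx":0,"wy":0,"wz":0,"gripper":6},{"x":0,"y":0,"z":0,"wx":0,"wy":0,"wz":0,"gripper":6}]'
python3 - <<'E'
from h import *
plan([.432,-.135,.010],-81.5); cam("wrist","w15")
E
```

```text
time: 19.27
tool_pos: [0.4321, -0.1361, 0.1159]
tcp_rot: [0.0, 0.997, 0.074, -0.001]
force: [-0.6, -1.2, 0.0]
opening: 0.701
t 19.27 pos [ 0.4321 -0.1361  0.1159] yaw -81.54 tilt [-0.0015 -0.0005] F [-0.6 -1.2  0. ] open 0.701
 turn [ 0.     0.002 -0.001]  shift before turn [ 0.03 -0.11 10.59]  after turn [ 1.000e-02 -1.100e-01  1.059e+01]
```

View pics/w15.png

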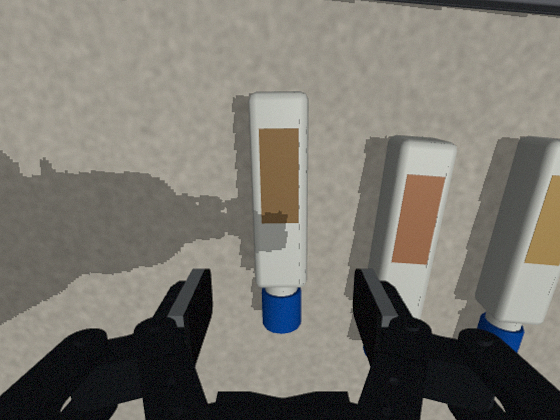

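```bash
python3 -m handwheel '[{"x":0,"y":0,"z":3.6,"wx":0,"wy":0,"wz":0,"gripper":6},{"x":0,"y":0,"z":3.6,"wx":0,"wy":0,"wz":-0.02,"gripper":6},{"x":0,"y":0,"z":2.4,"wx":0,"wy":0,"wz":0,"gripper":6},{"x":0,"y":0,"z":1,"wx":0,"wy":0,"wz":0,"gripper":6},{"x":0,"y":0,"z":0,"wx":0,"wy":0,"wz":0,"gripper":3.2},{"x":0,"y":0,"z":0,"wx":0,"wy":0,"wz":0,"gripper":3.2},{"x":0,"y":0,"z":0,"wx":0,"wy":0,"wz":0,"gripper":3.2},{"x":0,"y":0,"z":0,"wx":0,"wy":0,"wz":0,"gripper":3.2},{"x":0,"y":0,"z":0,"wx":0,"wy":0,"wz":0,"gripper":3.2}]' 60
python3 - <<'E'
from h import *
p=rk(-125,105);plan([*p,.110],-85.2)
E
```

```text
time: 20.07
tool_pos: [0.4326, -0.1364, 0.0113]
tcp_rot: [0.0, 0.997, 0.083, 0.001]
force: [-0.4, 0.3, -1.9]
opening: 0.411
t 20.07 pos [ 0.4326 -0.1364  0.0113] yaw -80.44 tilt [ 0.0022 -0.0006] F [-0.4  0.3 -1.9] open 0.411
 turn [ 0.001 -0.002  0.083]  shift before turn [ 12.84 -34.43  -9.88]  after turn [  9.92 -35.38  -9.87]
```

```bash
python3 -m handwheel '[{"x":0,"y":0,"z":-2,"wx":0,"wy":0,"wz":0,"gripper":3.2},{"x":0,"y":0,"z":-4,"wx":0,"wy":0,"wz":0.083,"gripper":3.2},{"x":0,"y":-1.5,"z":-3.5,"wx":0,"wy":0,"wz":0,"gripper":3.2},{"x":0,"y":-3.5,"z":-0.5,"wx":0,"wy":0,"wz":0,"gripper":3.2},{"x":1,"y":-3.8,"z":0,"wx":0,"wy":0,"wz":0,"gripper":3.2},{"x":1,"y":-3.8,"z":0,"wx":0,"wy":0,"wz":0,"gripper":3.2},{"x":1,"y":-3.8,"z":0,"wx":0,"wy":0,"wz":0,"gripper":3.2},{"x":1,"y":-3.8,"z":0,"wx":0,"wy":0,"wz":0,"gripper":3.2},{"x":1,"y":-3.8,"z":0,"wx":0,"wy":0,"wz":0,"gripper":3.2},{"x":1.2,"y":-3.8,"z":0,"wx":0,"wy":0,"wz":0,"gripper":3.2},{"x":1.2,"y":-3.5,"z":0,"wx":0,"wy":0,"wz":0,"gripper":3.2},{"x":1.5,"y":-2.5,"z":0,"wx":0,"wy":0,"wz":0,"gripper":3.2},{"x":1,"y":-1.6,"z":0,"wx":0,"wy":0,"wz":0,"gripper":3.2},{"x":0,"y":0,"z":0,"wx":0,"wy":0,"wz":0,"gripper":3.2},{"x":0,"y":0,"z":0,"wx":0,"wy":0,"wz":0,"gripper":3.2}]'
python3 - <<'E'
from h import *
p=rk(-125,105);plan([*p,.018],-85.2);cam("wrist","w16");print(torack(state()["tool_pos"]))
E
```

```text
time: 21.32
tool_pos: [0.5006, 0.2261, 0.1104]
tcp_rot: [0.0, 0.999, 0.043, 0.0]
force: [-0.7, -0.9, 0.1]
opening: 0.409
t 21.32 pos [0.5006 0.2261 0.1104] yaw -85.06 tilt [ 0.0004 -0.0001] F [-0.7 -0.9  0.1] open 0.409
 turn [ 0.    -0.     0.003]  shift before turn [0.1  0.17 9.24]  after turn [0.1  0.17 9.24]
[-126.43014747  105.28960388]
```

View pics/w16.png

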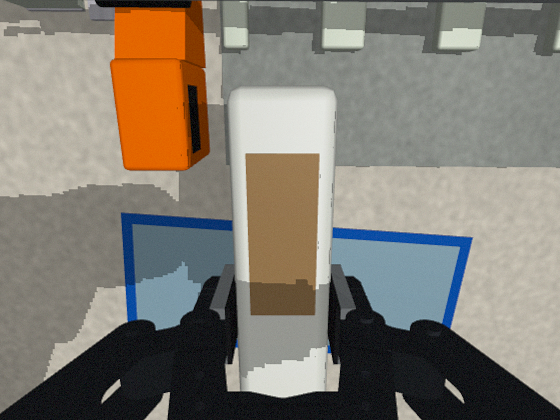

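```bash
python3 -m handwheel '[{"x":0.1,"y":0.1,"z":3,"wx":0,"wy":0,"wz":0.002,"gripper":3.2},{"x":0,"y":0,"z":3.5,"wx":0,"wy":0,"wz":0,"gripper":3.2},{"x":0,"y":0,"z":2.7,"wx":0,"wy":0,"wz":0,"gripper":3.2},{"x":0,"y":0,"z":0,"wx":0,"wy":0,"wz":0,"gripper":3.2},{"x":1.5,"y":0,"z":0,"wx":0,"wy":0,"wz":0,"gripper":3.2},{"x":2,"y":0,"z":0,"wx":0,"wy":0,"wz":0,"gripper":3.2},{"x":2,"y":0,"z":0,"wx":0,"wy":0,"wz":0,"gripper":3.2},{"x":1.2,"y":0,"z":0,"wx":0,"wy":0,"wz":0,"gripper":3.2},{"x":0.3,"y":0,"z":0,"wx":0,"wy":0,"wz":0,"gripper":3.2},{"x":0,"y":0,"z":0,"wx":0,"wy":0,"wz":0,"gripper":3.2}]'
python3 - <<'E'
from h import *
p=rk(-49,105);plan([*p,.0145],-85.2);cam("wrist","w17");print(torack(state()["tool_pos"]))
E
```

```text
time: 22.2
tool_pos: [0.5724, 0.2287, 0.0197]
tcp_rot: [0.0, 0.999, 0.04, 0.001]
force: [-1.4, -0.9, -1.7]
opening: 0.405
t 22.2 pos [0.5724 0.2287 0.0197] yaw -85.4 tilt [ 0.0014 -0.0002] F [-1.4 -0.9 -1.7] open 0.405
 turn [ 0.    -0.001 -0.004]  shift before turn [ 0.53 -0.17  0.52]  after turn [ 0.53 -0.17  0.52]
[-55.39175247 103.69264732]
```

View pics/w17.png

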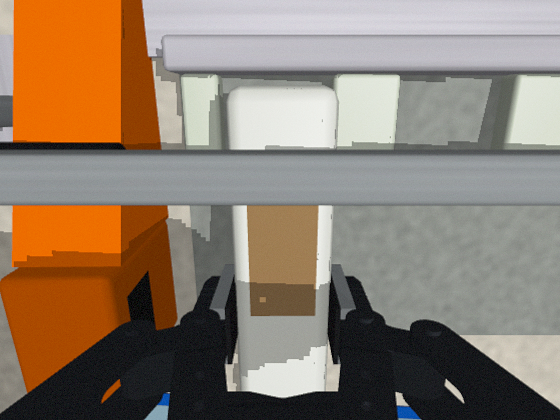

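```bash
python3 -m handwheel '[{"x":0.2,"y":-0.12,"z":0.35,"wx":0,"wy":0,"wz":0,"gripper":3.2},{"x":0.3,"y":0,"z":0,"wx":0,"wy":0,"wz":0,"gripper":3.2},{"x":0.2,"y":0,"z":0,"wx":0,"wy":0,"wz":0,"gripper":3.2},{"x":0.2,"y":0,"z":0,"wx":0,"wy":0,"wz":0,"gripper":3.2},{"x":0,"y":0,"z":0,"wx":0,"wy":0,"wz":0,"gripper":3.2},{"x":0,"y":0,"z":0,"wx":0,"wy":0,"wz":0,"gripper":3.2}]'
python3 - <<'E'
from h import *
p=rk(-49,105);plan([*p,.0145],-85.2);cam("wrist","w18");print(torack(state()["tool_pos"]))
E
```

```text
time: 22.75
tool_pos: [0.5768, 0.2318, 0.0146]
tcp_rot: [-0.0, 0.999, 0.041, -0.003]
force: [-10.0, -0.4, 9.3]
opening: 0.404
t 22.75 pos [0.5768 0.2318 0.0146] yaw -85.29 tilt [-0.0069  0.    ] F [-10.   -0.4   9.3] open 0.404
 turn [-0.001  0.007 -0.002]  shift before turn [0.06 0.1  0.01]  after turn [0.06 0.1  0.01]
[-49.64043137 106.0036492 ]
```

View pics/w18.png

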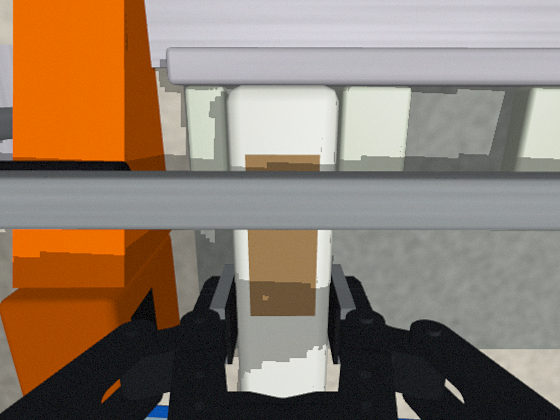

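```bash
python3 -m handwheel '[{"x":-0.3,"y":0,"z":-0.1,"wx":0,"wy":0,"wz":0,"gripper":5.2},{"x":0,"y":0,"z":0,"wx":0,"wy":0,"wz":0,"gripper":5.2},{"x":0,"y":0,"z":0,"wx":0,"wy":0,"wz":0,"gripper":5.2},{"x":0,"y":0,"z":-1.5,"wx":0,"wy":0,"wz":0,"gripper":5.2},{"x":0,"y":0,"z":-4,"wx":0,"wy":0,"wz":0,"gripper":5.2},{"x":0,"y":0,"z":-4,"wx":0,"wy":0,"wz":0,"gripper":5.2},{"x":0,"y":0,"z":-2,"wx":0,"wy":0,"wz":0,"gripper":5.2}]'
python3 - <<'E'
from h import *
plan([.412,-.226,.11],-86);cam("wrist","w19");print(torack(state()["tool_pos"]))
E
```

```text
time: 23.38
tool_pos: [0.5798, 0.2313, 0.1352]
tcp_rot: [-0.0, 0.999, 0.041, 0.003]
force: [-0.1, -0.2, 1.0]
opening: 0.61
t 23.38 pos [0.5798 0.2313 0.1352] yaw -85.36 tilt [0.0057 0.001 ] F [-0.1 -0.2  1. ] open 0.61
 turn [-0.001 -0.006  0.011]  shift before turn [-20.44  44.22   2.38]  after turn [-19.93  44.44   2.52]
[-45.22503572 105.42145208]
```

View pics/w19.png

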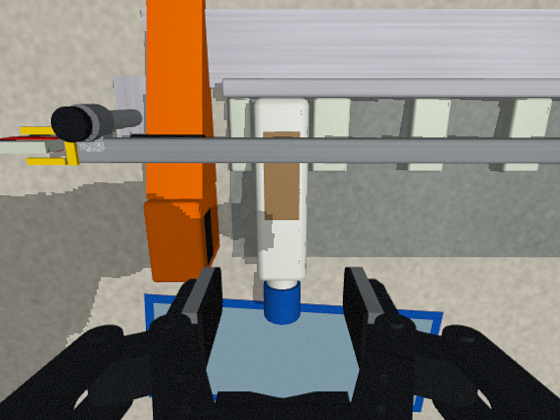

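```bash
python3 -m handwheel '[{"x":-1.5,"y":2,"z":0,"wx":0,"wy":0,"wz":0.011,"gripper":6},{"x":-1.5,"y":3.7,"z":0,"wx":0,"wy":0,"wz":0,"gripper":6},{"x":-1.5,"y":3.7,"z":0,"wx":0,"wy":0,"wz":0,"gripper":6},{"x":-1.5,"y":3.7,"z":0,"wx":0,"wy":0,"wz":0,"gripper":6},{"x":-1.5,"y":3.7,"z":0,"wx":0,"wy":0,"wz":0,"gripper":6},{"x":-1.5,"y":3.7,"z":0,"wx":0,"wy":0,"wz":0,"gripper":6},{"x":-1.5,"y":3.7,"z":0,"wx":0,"wy":0,"wz":0,"gripper":6},{"x":-1.5,"y":3.7,"z":0,"wx":0,"wy":0,"wz":0,"gripper":6},{"x":-1.5,"y":3.7,"z":0.5,"wx":0,"wy":0,"wz":0,"gripper":6},{"x":-1.6,"y":3.7,"z":0.5,"wx":0,"wy":0,"wz":0,"gripper":6},{"x":-1.6,"y":3.6,"z":0.5,"wx":0,"wy":0,"wz":0,"gripper":6},{"x":-1.6,"y":3.4,"z":0.5,"wx":0,"wy":0,"wz":0,"gripper":6},{"x":-1.6,"y":1.8,"z":0.5,"wx":0,"wy":0,"wz":0,"gripper":6},{"x":0,"y":0,"z":0,"wx":0,"wy":0,"wz":0,"gripper":6},{"x":0,"y":0,"z":0,"wx":0,"wy":0,"wz":0,"gripper":6}]'
python3 - <<'E'
from h import *
plan([.412,-.226,.01],-86);cam("wrist","w20")
E
```

```text
time: 24.68
tool_pos: [0.4095, -0.2243, 0.1057]
tcp_rot: [0.0, 0.999, 0.033, -0.0]
force: [-0.1, 1.1, -0.7]
opening: 0.696
t 24.68 pos [ 0.4095 -0.2243  0.1057] yaw -86.19 tilt [-0.     -0.0006] F [-0.1  1.1 -0.7] open 0.696
 turn [ 0.001  0.    -0.003]  shift before turn [0.23 0.19 9.57]  after turn [0.23 0.19 9.57]
```

View pics/w20.png

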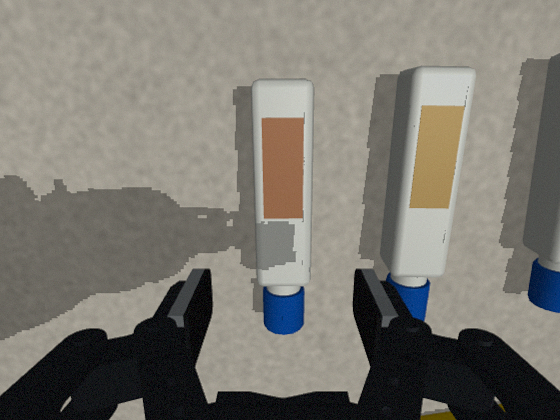

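```bash
python3 -m handwheel '[{"x":0.1,"y":0,"z":3.5,"wx":0,"wy":0,"wz":0,"gripper":6},{"x":0.1,"y":0,"z":3.5,"wx":0,"wy":0,"wz":0,"gripper":6},{"x":0,"y":0,"z":2.1,"wx":0,"wy":0,"wz":0,"gripper":6},{"x":0,"y":0,"z":0.5,"wx":0,"wy":0,"wz":0,"gripper":6},{"x":0,"y":0,"z":0,"wx":0,"wy":0,"wz":0,"gripper":3.2},{"x":0,"y":0,"z":0,"wx":0,"wy":0,"wz":0,"gripper":3.2},{"x":0,"y":0,"z":0,"wx":0,"wy":0,"wz":0,"gripper":3.2},{"x":0,"y":0,"z":0,"wx":0,"wy":0,"wz":0,"gripper":3.2},{"x":0,"y":0,"z":0,"wx":0,"wy":0,"wz":0,"gripper":3.2}]' 60
python3 - <<'E'
from h import *
p=rk(-130,35);plan([*p,.110],-85.2)
E
```

```text
time: 25.48
tool_pos: [0.413, -0.2225, 0.0108]
tcp_rot: [0.0, 0.999, 0.036, 0.001]
force: [0.7, 0.2, -0.4]
opening: 0.407
t 25.48 pos [ 0.413  -0.2225  0.0108] yaw -85.92 tilt [ 0.0018 -0.0007] F [ 0.7  0.2 -0.4] open 0.407
 turn [ 0.001 -0.002 -0.013]  shift before turn [ 11.64 -36.94  -9.94]  after turn [ 12.08 -36.8   -9.92]
```

```bash
python3 -m handwheel '[{"x":0,"y":0,"z":-2,"wx":0,"wy":0,"wz":-0.013,"gripper":3.2},{"x":0,"y":0,"z":-4,"wx":0,"wy":0,"wz":0,"gripper":3.2},{"x":0,"y":-1.5,"z":-3.5,"wx":0,"wy":0,"wz":0,"gripper":3.2},{"x":0,"y":-3.5,"z":-0.5,"wx":0,"wy":0,"wz":0,"gripper":3.2},{"x":1,"y":-3.8,"z":0,"wx":0,"wy":0,"wz":0,"gripper":3.2},{"x":1,"y":-3.8,"z":0,"wx":0,"wy":0,"wz":0,"gripper":3.2},{"x":1,"y":-3.8,"z":0,"wx":0,"wy":0,"wz":0,"gripper":3.2},{"x":1.5,"y":-3.8,"z":0,"wx":0,"wy":0,"wz":0,"gripper":3.2},{"x":1.5,"y":-3.8,"z":0,"wx":0,"wy":0,"wz":0,"gripper":3.2},{"x":1.5,"y":-3.8,"z":0,"wx":0,"wy":0,"wz":0,"gripper":3.2},{"x":1.5,"y":-3.8,"z":0,"wx":0,"wy":0,"wz":0,"gripper":3.2},{"x":1.7,"y":-3.2,"z":0,"wx":0,"wy":0,"wz":0,"gripper":3.2},{"x":1.4,"y":-2,"z":0,"wx":0,"wy":0,"wz":0,"gripper":3.2},{"x":0,"y":0,"z":0,"wx":0,"wy":0,"wz":0,"gripper":3.2},{"x":0,"y":0,"z":0,"wx":0,"wy":0,"wz":0,"gripper":3.2}]'
python3 - <<'E'
from h import *
p=rk(-130,35);plan([*p,.018],-85.2);cam("wrist","w21");print(torack(state()["tool_pos"]))
E
```

```text
time: 26.73
tool_pos: [0.5022, 0.1559, 0.1098]
tcp_rot: [0.0, 0.999, 0.044, 0.0]
force: [-0.6, -0.6, -0.8]
opening: 0.411
t 26.73 pos [0.5022 0.1559 0.1098] yaw -85.01 tilt [ 0.0003 -0.0001] F [-0.6 -0.6 -0.8] open 0.411
 turn [ 0.    -0.     0.003]  shift before turn [0.03 0.16 9.18]  after turn [0.03 0.16 9.18]
[-130.9446981    34.95526562]
```

View pics/w21.png

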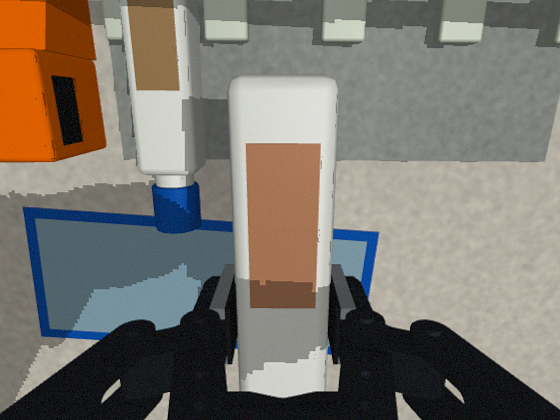

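```bash
python3 -m handwheel '[{"x":0,"y":-0.05,"z":3,"wx":0,"wy":0,"wz":0.002,"gripper":3.2},{"x":0,"y":0,"z":3.5,"wx":0,"wy":0,"wz":0,"gripper":3.2},{"x":0,"y":0,"z":2.7,"wx":0,"wy":0,"wz":0,"gripper":3.2},{"x":0,"y":0,"z":0,"wx":0,"wy":0,"wz":0,"gripper":3.2},{"x":1.5,"y":0,"z":0,"wx":0,"wy":0,"wz":0,"gripper":3.2},{"x":2,"y":0,"z":0,"wx":0,"wy":0,"wz":0,"gripper":3.2},{"x":2,"y":0,"z":0,"wx":0,"wy":0,"wz":0,"gripper":3.2},{"x":1.4,"y":0,"z":0,"wx":0,"wy":0,"wz":0,"gripper":3.2},{"x":0.3,"y":0,"z":0.2,"wx":0,"wy":0,"wz":0,"gripper":3.2},{"x":0,"y":0,"z":0,"wx":0,"wy":0,"wz":0,"gripper":3.2}]'
python3 - <<'E'
from h import *
p=rk(-53,35);plan([*p,.0145],-85.2);cam("wrist","w22");print(torack(state()["tool_pos"]))
E
```

```text
time: 27.62
tool_pos: [0.5744, 0.1595, 0.0168]
tcp_rot: [0.0, 0.999, 0.04, 0.001]
force: [0.3, 0.8, -1.0]
opening: 0.411
t 27.62 pos [0.5744 0.1595 0.0168] yaw -85.4 tilt [ 0.001  -0.0005] F [ 0.3  0.8 -1. ] open 0.411
 turn [ 0.001 -0.001 -0.004]  shift before turn [ 0.5  -0.08  0.23]  after turn [ 0.5  -0.08  0.23]
[-59.23970597  34.50300546]
```

View pics/w22.png

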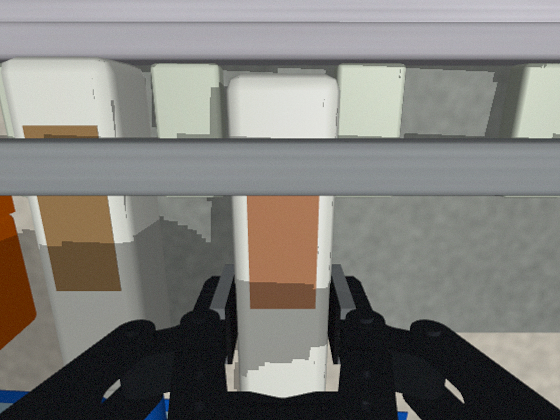

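```bash
python3 -m handwheel '[{"x":0.2,"y":-0.1,"z":0.15,"wx":0,"wy":0,"wz":0,"gripper":3.2},{"x":0.3,"y":0,"z":0,"wx":0,"wy":0,"wz":0,"gripper":3.2},{"x":0.2,"y":0,"z":0,"wx":0,"wy":0,"wz":0,"gripper":3.2},{"x":0.3,"y":0,"z":0,"wx":0,"wy":0,"wz":0,"gripper":3.2},{"x":0,"y":0,"z":0,"wx":0,"wy":0,"wz":0,"gripper":3.2},{"x":0,"y":0,"z":0,"wx":0,"wy":0,"wz":0,"gripper":3.2}]'
python3 - <<'E'
from h import *
p=rk(-53,35);plan([*p,.0145],-85.2);cam("wrist","w23");print(torack(state()["tool_pos"]))
E
```

```text
time: 28.17
tool_pos: [0.5791, 0.1624, 0.0141]
tcp_rot: [-0.0, 0.999, 0.041, -0.004]
force: [-12.3, -0.1, 10.0]
opening: 0.413
t 28.17 pos [0.5791 0.1624 0.0141] yaw -85.31 tilt [-0.0086  0.0004] F [-12.3  -0.1  10. ] open 0.413
 turn [-0.001  0.009 -0.002]  shift before turn [ 0.01  0.17 -0.04]  after turn [ 0.01  0.17 -0.04]
[-53.0933034   36.68273986]
```

View pics/w23.png

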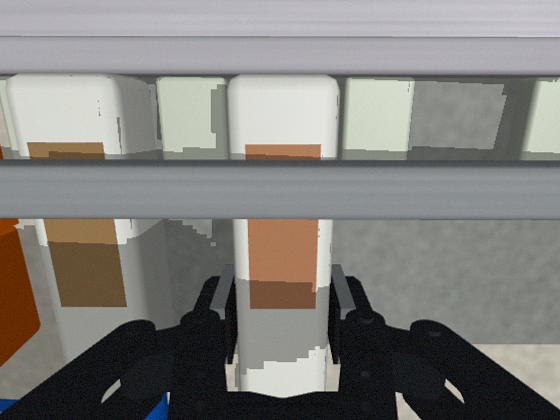

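```bash
python3 -m handwheel '[{"x":-0.4,"y":0,"z":-0.1,"wx":0,"wy":0,"wz":0,"gripper":5.2},{"x":0,"y":0,"z":0,"wx":0,"wy":0,"wz":0,"gripper":5.2},{"x":0,"y":0,"z":0,"wx":0,"wy":0,"wz":0,"gripper":5.2},{"x":0,"y":0,"z":-1.5,"wx":0,"wy":0,"wz":0,"gripper":5.2},{"x":0,"y":0,"z":-4,"wx":0,"wy":0,"wz":0,"gripper":5.2},{"x":0,"y":0,"z":-4,"wx":0,"wy":0,"wz":0,"gripper":5.2},{"x":0,"y":0,"z":-2,"wx":0,"wy":0,"wz":0,"gripper":5.2},{"x":0,"y":0,"z":0,"wx":0,"wy":0,"wz":0,"gripper":5.2}]'
python3 - <<'E'
from h import *
plan([.4235,-.315,.13],-86)
C=cam("wrist","w24"); S=cam("side","sd24")
E
```

```text
time: 28.88
tool_pos: [0.5832, 0.1621, 0.1356]
tcp_rot: [-0.001, 0.999, 0.041, 0.005]
force: [0.7, 0.2, 0.9]
opening: 0.607
t 28.88 pos [0.5832 0.1621 0.1356] yaw -85.33 tilt [0.0092 0.002 ] F [0.7 0.2 0.9] open 0.607
 turn [-0.001 -0.009  0.012]  shift before turn [-19.81  46.26   0.32]  after turn [-19.26  46.48   0.56]
```

View pics/w24.png

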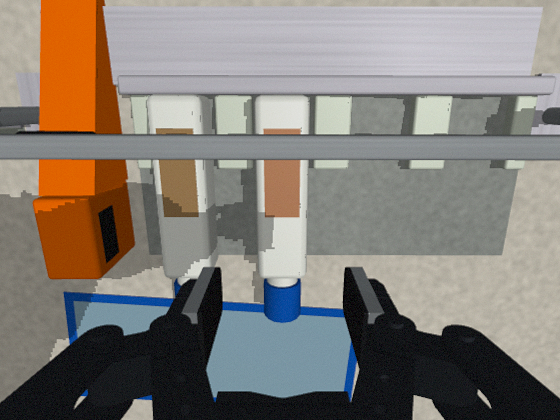

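View pics/sd24.png

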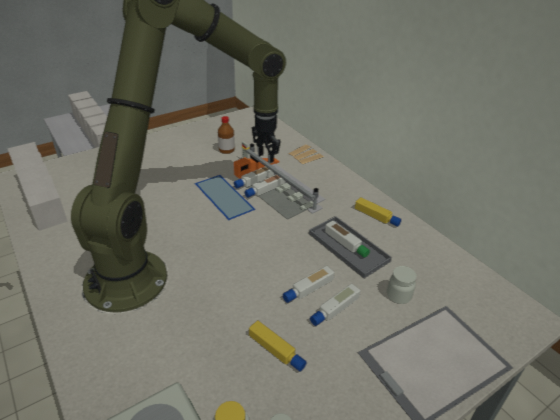

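```bash
python3 -m handwheel '[{"x":-1.4,"y":2.2,"z":0,"wx":0,"wy":-0.008,"wz":0.011,"gripper":6},{"x":-1.5,"y":3.8,"z":0,"wx":0,"wy":0,"wz":0,"gripper":6},{"x":-1.5,"y":3.8,"z":0,"wx":0,"wy":0,"wz":0,"gripper":6},{"x":-1.5,"y":3.8,"z":0,"wx":0,"wy":0,"wz":0,"gripper":6},{"x":-1.5,"y":3.8,"z":0,"wx":0,"wy":0,"wz":0,"gripper":6},{"x":-1.5,"y":3.8,"z":0,"wx":0,"wy":0,"wz":0,"gripper":6},{"x":-1.5,"y":3.8,"z":0,"wx":0,"wy":0,"wz":0,"gripper":6},{"x":-1.5,"y":3.8,"z":0,"wx":0,"wy":0,"wz":0,"gripper":6},{"x":-1.5,"y":3.8,"z":0,"wx":0,"wy":0,"wz":0,"gripper":6},{"x":-1.5,"y":3.8,"z":0.2,"wx":0,"wy":0,"wz":0,"gripper":6},{"x":-1.5,"y":3.8,"z":0.3,"wx":0,"wy":0,"wz":0,"gripper":6},{"x":-1.5,"y":3.8,"z":0.5,"wx":0,"wy":0,"wz":0,"gripper":6},{"x":-1.4,"y":2.4,"z":0.5,"wx":0,"wy":0,"wz":0,"gripper":6},{"x":0,"y":0,"z":0.5,"wx":0,"wy":0,"wz":0,"gripper":6},{"x":0,"y":0,"z":0,"wx":0,"wy":0,"wz":0,"gripper":6}]'
python3 - <<'E'
from h import *
plan([.4235,-.315,.01],-86);cam("wrist","w25")
E
```

```text
time: 30.23
tool_pos: [0.4181, -0.3153, 0.1098]
tcp_rot: [-0.001, 0.999, 0.033, -0.006]
force: [0.9, 0.8, 0.5]
opening: 0.699
t 30.23 pos [ 0.4181 -0.3153  0.1098] yaw -86.18 tilt [-0.0111  0.0007] F [0.9 0.8 0.5] open 0.699
 turn [-0.001  0.011 -0.003]  shift before turn [0.65 0.02 9.97]  after turn [0.54 0.01 9.98]
```

View pics/w25.png

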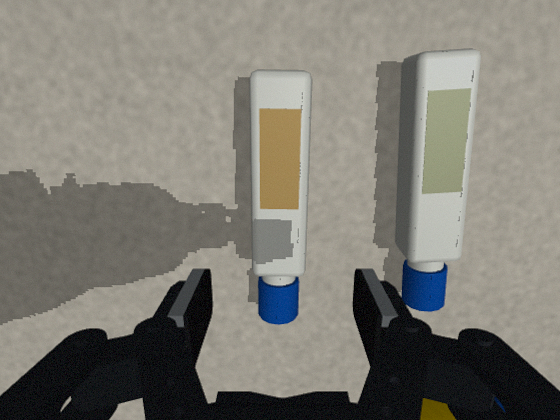

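```bash
python3 -m handwheel '[{"x":0.3,"y":-0.05,"z":3.5,"wx":0,"wy":0.009,"wz":0.01,"gripper":6},{"x":0.3,"y":0,"z":3.5,"wx":0,"wy":0,"wz":0,"gripper":6},{"x":0,"y":0,"z":2.3,"wx":0,"wy":0,"wz":0,"gripper":6},{"x":0,"y":0,"z":0.6,"wx":0,"wy":0,"wz":0,"gripper":6},{"x":0,"y":0,"z":0,"wx":0,"wy":0,"wz":0,"gripper":3.2},{"x":0,"y":0,"z":0,"wx":0,"wy":0,"wz":0,"gripper":3.2},{"x":0,"y":0,"z":0,"wx":0,"wy":0,"wz":0,"gripper":3.2},{"x":0,"y":0,"z":0,"wx":0,"wy":0,"wz":0,"gripper":3.2},{"x":0,"y":0,"z":0,"wx":0,"wy":0,"wz":0,"gripper":3.2}]' 60
python3 - <<'E'
from h import *
p=rk(-130,-35);plan([*p,.110],-85.2)
E
```

```text
time: 31.03
tool_pos: [0.4265, -0.3138, 0.0138]
tcp_rot: [0.001, 1.0, 0.031, 0.001]
force: [-0.3, 0.2, -0.3]
opening: 0.411
t 31.03 pos [ 0.4265 -0.3138  0.0138] yaw -86.5 tilt [ 0.0027 -0.0011] F [-0.3  0.2 -0.3] open 0.411
 turn [ 0.001 -0.003 -0.023]  shift before turn [ 10.64 -39.24  -9.64]  after turn [ 11.5  -39.01  -9.62]
```

```bash
python3 -m handwheel '[{"x":0,"y":0,"z":-2,"wx":0,"wy":0,"wz":-0.021,"gripper":3.2},{"x":0,"y":0,"z":-4,"wx":0,"wy":0,"wz":0,"gripper":3.2},{"x":0,"y":-2,"z":-3.5,"wx":0,"wy":0,"wz":0,"gripper":3.2},{"x":0,"y":-3.8,"z":-0.3,"wx":0,"wy":0,"wz":0,"gripper":3.2},{"x":0,"y":-3.9,"z":0,"wx":0,"wy":0,"wz":0,"gripper":3.2},{"x":1,"y":-3.9,"z":0,"wx":0,"wy":0,"wz":0,"gripper":3.2},{"x":1,"y":-3.9,"z":0,"wx":0,"wy":0,"wz":0,"gripper":3.2},{"x":1.5,"y":-3.8,"z":0,"wx":0,"wy":0,"wz":0,"gripper":3.2},{"x":1.5,"y":-3.8,"z":0,"wx":0,"wy":0,"wz":0,"gripper":3.2},{"x":1.7,"y":-3.7,"z":0,"wx":0,"wy":0,"wz":0,"gripper":3.2},{"x":1.7,"y":-3.7,"z":0,"wx":0,"wy":0,"wz":0,"gripper":3.2},{"x":1.7,"y":-3.7,"z":0,"wx":0,"wy":0,"wz":0,"gripper":3.2},{"x":1.3,"y":-2.8,"z":0,"wx":0,"wy":0,"wz":0,"gripper":3.2},{"x":0,"y":0,"z":0,"wx":0,"wy":0,"wz":0,"gripper":3.2},{"x":0,"y":0,"z":0,"wx":0,"wy":0,"wz":0,"gripper":3.2}]'
python3 - <<'E'
from h import *
p=rk(-130,-35);plan([*p,.020],-85.2);cam("wrist","w26");print(torack(state()["tool_pos"]))
E
```

```text
time: 32.28
tool_pos: [0.5078, 0.0866, 0.1109]
tcp_rot: [-0.0, 0.999, 0.043, 0.001]
force: [-0.3, -0.5, 0.1]
opening: 0.407
t 32.28 pos [0.5078 0.0866 0.1109] yaw -85.05 tilt [0.0015 0.0002] F [-0.3 -0.5  0.1] open 0.407
 turn [-0.    -0.002  0.003]  shift before turn [0.04 0.21 9.09]  after turn [0.05 0.21 9.09]
[-131.12930369  -34.83660478]
```

View pics/w26.png

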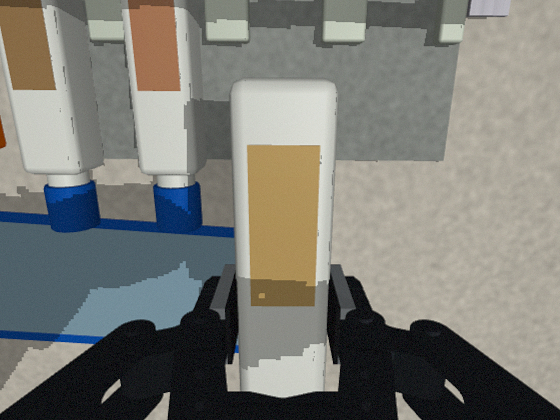

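```bash
python3 -m handwheel '[{"x":0,"y":-0.05,"z":3,"wx":0,"wy":0,"wz":0.002,"gripper":3.2},{"x":0,"y":0,"z":3.5,"wx":0,"wy":0,"wz":0,"gripper":3.2},{"x":0,"y":0,"z":2.5,"wx":0,"wy":0,"wz":0,"gripper":3.2},{"x":0,"y":0,"z":0,"wx":0,"wy":0,"wz":0,"gripper":3.2},{"x":1.5,"y":0,"z":0,"wx":0,"wy":0,"wz":0,"gripper":3.2},{"x":2,"y":0,"z":0,"wx":0,"wy":0,"wz":0,"gripper":3.2},{"x":2,"y":0,"z":0,"wx":0,"wy":0,"wz":0,"gripper":3.2},{"x":1.4,"y":0,"z":0,"wx":0,"wy":0,"wz":0,"gripper":3.2},{"x":0.3,"y":0,"z":0.1,"wx":0,"wy":0,"wz":0,"gripper":3.2},{"x":0,"y":0,"z":0,"wx":0,"wy":0,"wz":0,"gripper":3.2}]'
python3 - <<'E'
from h import *
p=rk(-52,-35);plan([*p,.017],-85.2);cam("wrist","w27");print(torack(state()["tool_pos"]))
E
```

```text
time: 33.17
tool_pos: [0.58, 0.0893, 0.021]
tcp_rot: [0.0, 0.999, 0.039, 0.001]
force: [0.3, 0.8, -1.6]
opening: 0.408
t 33.17 pos [0.58   0.0893 0.021 ] yaw -85.52 tilt [ 0.0024 -0.0006] F [ 0.3  0.8 -1.6] open 0.408
 turn [ 0.001 -0.002 -0.006]  shift before turn [ 0.63 -0.12  0.4 ]  after turn [ 0.63 -0.12  0.4 ]
[-59.5074286  -35.89828872]
```

View pics/w27.png

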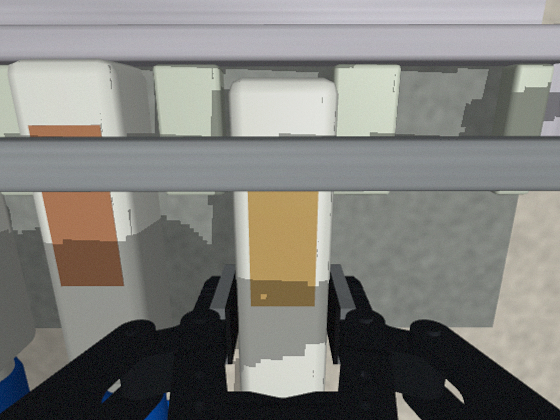

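```bash
python3 -m handwheel '[{"x":0.2,"y":-0.12,"z":0.35,"wx":0,"wy":0,"wz":0,"gripper":3.2},{"x":0.3,"y":0,"z":0,"wx":0,"wy":0,"wz":0,"gripper":3.2},{"x":0.3,"y":0,"z":0,"wx":0,"wy":0,"wz":0,"gripper":3.2},{"x":0.3,"y":0,"z":0,"wx":0,"wy":0,"wz":0,"gripper":3.2},{"x":0,"y":0,"z":0,"wx":0,"wy":0,"wz":0,"gripper":3.2},{"x":0,"y":0,"z":0,"wx":0,"wy":0,"wz":0,"gripper":3.2}]'
python3 - <<'E'
from h import *
p=rk(-52,-35);plan([*p,.0145],-85.2);cam("wrist","w28");print(torack(state()["tool_pos"]))
E
```

```text
time: 33.72
tool_pos: [0.586, 0.0923, 0.0165]
tcp_rot: [-0.0, 0.999, 0.04, -0.003]
force: [-12.6, -1.6, 12.8]
opening: 0.406
t 33.72 pos [0.586  0.0923 0.0165] yaw -85.46 tilt [-0.0064  0.0006] F [-12.6  -1.6  12.8] open 0.406
 turn [-0.001  0.006 -0.005]  shift before turn [0.01 0.12 0.2 ]  after turn [0.01 0.12 0.2 ]
[-52.10561303 -33.79168142]
```

View pics/w28.png

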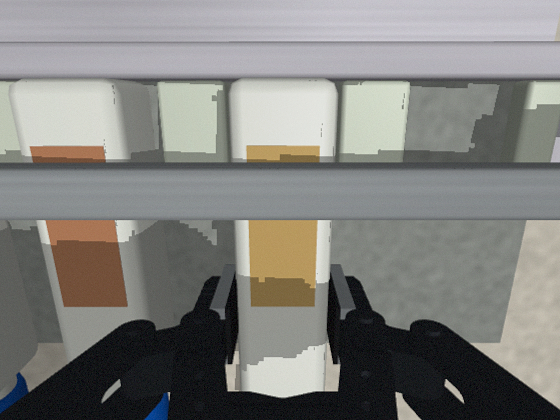

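```bash
python3 -m handwheel '[{"x":-0.4,"y":0,"z":-0.1,"wx":0,"wy":0,"wz":0,"gripper":5.2},{"x":0,"y":0,"z":0,"wx":0,"wy":0,"wz":0,"gripper":5.2},{"x":0,"y":0,"z":0,"wx":0,"wy":0,"wz":0,"gripper":5.2},{"x":0,"y":0,"z":-1.5,"wx":0,"wy":0,"wz":0,"gripper":5.2},{"x":0,"y":0,"z":-4,"wx":0,"wy":0,"wz":0,"gripper":5.2},{"x":0,"y":0,"z":-4,"wx":0,"wy":0,"wz":0,"gripper":5.2},{"x":0,"y":0,"z":-2,"wx":0,"wy":0,"wz":0,"gripper":5.2},{"x":0,"y":0,"z":0,"wx":0,"wy":0,"wz":0,"gripper":5.2},{"x":0,"y":0,"z":0,"wx":0,"wy":0,"wz":0,"gripper":5.2}]'
python3 - <<'E'
from h import *
plan([.443,-.412,.13],-83)
C=cam("wrist","w29"); S=cam("side","sd29"); crop(S,"sd29c",(220,130,200,200),3)
E
```

```text
time: 34.52
tool_pos: [0.5872, 0.0928, 0.1336]
tcp_rot: [-0.0, 0.999, 0.04, 0.002]
force: [-0.5, 0.8, -0.5]
opening: 0.608
t 34.52 pos [0.5872 0.0928 0.1336] yaw -85.4 tilt [0.0043 0.0008] F [-0.5  0.8 -0.5] open 0.608
 turn [-0.    -0.004 -0.042]  shift before turn [-18.42  49.16   0.26]  after turn [-20.46  48.35   0.36]
```

View pics/w29.png

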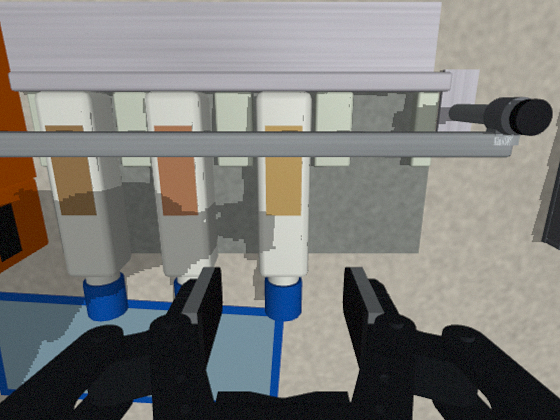

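View pics/sd29c.png

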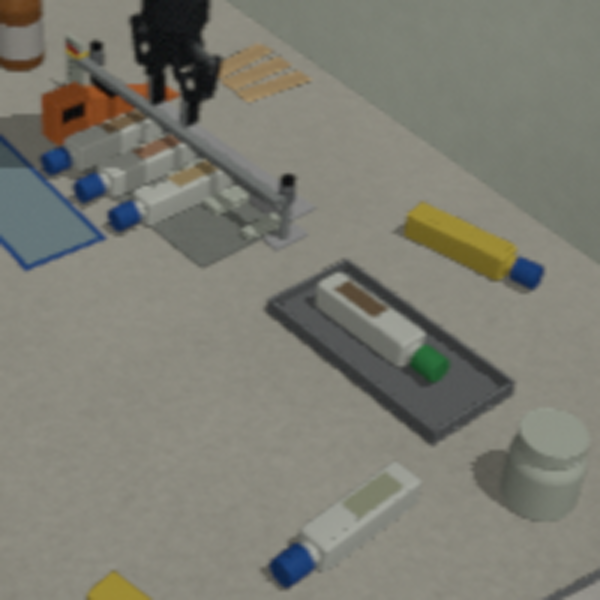

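```bash
python3 -m handwheel '[{"x":-1.4,"y":2.2,"z":0,"wx":0,"wy":0,"wz":-0.042,"gripper":6},{"x":-1.6,"y":3.8,"z":0,"wx":0,"wy":0,"wz":0,"gripper":6},{"x":-1.6,"y":3.8,"z":0,"wx":0,"wy":0,"wz":0,"gripper":6},{"x":-1.6,"y":3.8,"z":0,"wx":0,"wy":0,"wz":0,"gripper":6},{"x":-1.6,"y":3.8,"z":0,"wx":0,"wy":0,"wz":0,"gripper":6},{"x":-1.6,"y":3.8,"z":0,"wx":0,"wy":0,"wz":0,"gripper":6},{"x":-1.6,"y":3.8,"z":0,"wx":0,"wy":0,"wz":0,"gripper":6},{"x":-1.6,"y":3.8,"z":0,"wx":0,"wy":0,"wz":0,"gripper":6},{"x":-1.6,"y":3.8,"z":0,"wx":0,"wy":0,"wz":0,"gripper":6},{"x":-1.6,"y":3.8,"z":0.2,"wx":0,"wy":0,"wz":0,"gripper":6},{"x":-1.6,"y":3.8,"z":0.3,"wx":0,"wy":0,"wz":0,"gripper":6},{"x":-1.6,"y":3.8,"z":0.5,"wx":0,"wy":0,"wz":0,"gripper":6},{"x":-1.6,"y":3.8,"z":0.5,"wx":0,"wy":0,"wz":0,"gripper":6},{"x":0,"y":0.5,"z":0.5,"wx":0,"wy":0,"wz":0,"gripper":6},{"x":0,"y":0,"z":0,"wx":0,"wy":0,"wz":0,"gripper":6},{"x":0,"y":0,"z":0,"wx":0,"wy":0,"wz":0,"gripper":6}]'
python3 - <<'E'
from h import *
plan([.443,-.412,.01],-83);cam("wrist","w30")
E
```

```text
time: 35.95
tool_pos: [0.4385, -0.411, 0.1104]
tcp_rot: [-0.001, 0.998, 0.06, -0.001]
force: [0.5, -0.0, -0.2]
opening: 0.702
t 35.95 pos [ 0.4385 -0.411   0.1104] yaw -83.1 tilt [-0.0013  0.0023] F [ 0.5 -0.  -0.2] open 0.702
 turn [-0.002  0.001 -0.002]  shift before turn [ 0.44  0.18 10.04]  after turn [ 0.43  0.16 10.04]
```

View pics/w30.png

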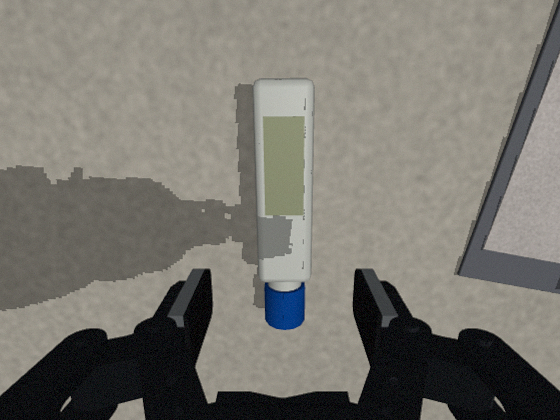

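```bash
python3 -m handwheel '[{"x":0.1,"y":0.05,"z":3.5,"wx":0,"wy":0,"wz":0,"gripper":6},{"x":0.1,"y":0,"z":3.5,"wx":0,"wy":0,"wz":0,"gripper":6},{"x":0,"y":0,"z":2.4,"wx":0,"wy":0,"wz":0,"gripper":6},{"x":0,"y":0,"z":0.8,"wx":0,"wy":0,"wz":0,"gripper":6},{"x":0,"y":0,"z":0,"wx":0,"wy":0,"wz":0,"gripper":3.2},{"x":0,"y":0,"z":0,"wx":0,"wy":0,"wz":0,"gripper":3.2},{"x":0,"y":0,"z":0,"wx":0,"wy":0,"wz":0,"gripper":3.2},{"x":0,"y":0,"z":0,"wx":0,"wy":0,"wz":0,"gripper":3.2},{"x":0,"y":0,"z":0,"wx":0,"wy":0,"wz":0,"gripper":3.2}]' 60
python3 - <<'E'
from h import *
p=rk(-130,-105);plan([*p,.110],-85.2)
E
```

```text
time: 36.75
tool_pos: [0.4421, -0.4122, 0.0116]
tcp_rot: [0.001, 0.998, 0.061, 0.001]
force: [-0.2, 0.0, -1.3]
opening: 0.407
t 36.75 pos [ 0.4421 -0.4122  0.0116] yaw -83.01 tilt [ 0.0027 -0.0015] F [-0.2  0.  -1.3] open 0.407
 turn [ 0.002 -0.003  0.038]  shift before turn [ 12.39 -41.49  -9.89]  after turn [ 10.77 -41.95  -9.84]
```

```bash
python3 -m handwheel '[{"x":0,"y":0,"z":-2,"wx":0,"wy":0,"wz":0.038,"gripper":3.2},{"x":0,"y":0,"z":-4,"wx":0,"wy":0,"wz":0,"gripper":3.2},{"x":0,"y":-2,"z":-3.5,"wx":0,"wy":0,"wz":0,"gripper":3.2},{"x":0,"y":-3.8,"z":-0.4,"wx":0,"wy":0,"wz":0,"gripper":3.2},{"x":0,"y":-4,"z":0,"wx":0,"wy":0,"wz":0,"gripper":3.2},{"x":0.5,"y":-4,"z":0,"wx":0,"wy":0,"wz":0,"gripper":3.2},{"x":1,"y":-4,"z":0,"wx":0,"wy":0,"wz":0,"gripper":3.2},{"x":1.5,"y":-3.8,"z":0,"wx":0,"wy":0,"wz":0,"gripper":3.2},{"x":1.5,"y":-3.8,"z":0,"wx":0,"wy":0,"wz":0,"gripper":3.2},{"x":1.5,"y":-3.8,"z":0,"wx":0,"wy":0,"wz":0,"gripper":3.2},{"x":1.5,"y":-3.8,"z":0,"wx":0,"wy":0,"wz":0,"gripper":3.2},{"x":1.5,"y":-3.8,"z":0,"wx":0,"wy":0,"wz":0,"gripper":3.2},{"x":1,"y":-3.3,"z":0,"wx":0,"wy":0,"wz":0,"gripper":3.2},{"x":0.6,"y":-1.7,"z":0,"wx":0,"wy":0,"wz":0,"gripper":3.2},{"x":0,"y":0,"z":0,"wx":0,"wy":0,"wz":0,"gripper":3.2},{"x":0,"y":0,"z":0,"wx":0,"wy":0,"wz":0,"gripper":3.2}]'
python3 - <<'E'
from h import *
p=rk(-130,-105);plan([*p,.018],-85.2);cam("wrist","w31");print(torack(state()["tool_pos"]))
E
```

```text
time: 38.08
tool_pos: [0.5124, 0.0149, 0.1097]
tcp_rot: [-0.0, 0.999, 0.043, 0.001]
force: [-0.7, -1.5, -0.1]
opening: 0.405
t 38.08 pos [0.5124 0.0149 0.1097] yaw -85.03 tilt [0.0019 0.0002] F [-0.7 -1.5 -0.1] open 0.405
 turn [-0.    -0.002  0.003]  shift before turn [0.18 0.03 9.17]  after turn [0.2  0.03 9.17]
[-132.36841401 -106.25543426]
```

View pics/w31.png

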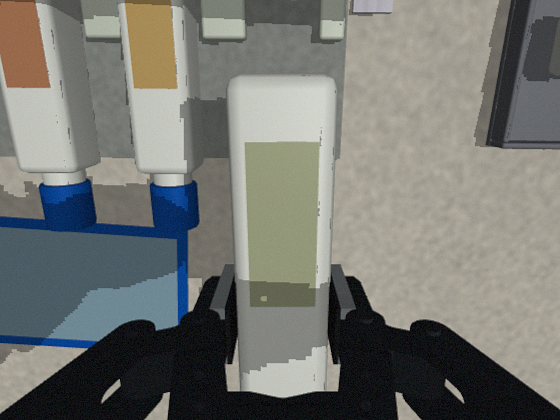

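```bash
python3 -m handwheel '[{"x":0.2,"y":-0.2,"z":3,"wx":0,"wy":0,"wz":0.002,"gripper":3.2},{"x":0,"y":0,"z":3.5,"wx":0,"wy":0,"wz":0,"gripper":3.2},{"x":0,"y":0,"z":2.7,"wx":0,"wy":0,"wz":0,"gripper":3.2},{"x":0,"y":0,"z":0,"wx":0,"wy":0,"wz":0,"gripper":3.2},{"x":1.5,"y":0,"z":0,"wx":0,"wy":0,"wz":0,"gripper":3.2},{"x":2,"y":0,"z":0,"wx":0,"wy":0,"wz":0,"gripper":3.2},{"x":2,"y":0,"z":0,"wx":0,"wy":0,"wz":0,"gripper":3.2},{"x":1.3,"y":0,"z":0,"wx":0,"wy":0,"wz":0,"gripper":3.2},{"x":0.3,"y":0,"z":0.1,"wx":0,"wy":0,"wz":0,"gripper":3.2},{"x":0,"y":0,"z":0,"wx":0,"wy":0,"wz":0,"gripper":3.2}]'
python3 - <<'E'
from h import *
p=rk(-53,-105);plan([*p,.0145],-85.2);cam("wrist","w32");print(torack(state()["tool_pos"]))
E
```

```text
time: 38.97
tool_pos: [0.5854, 0.0204, 0.0174]
tcp_rot: [0.0, 0.999, 0.04, 0.001]
force: [-0.5, 0.6, -1.1]
opening: 0.413
t 38.97 pos [0.5854 0.0204 0.0174] yaw -85.38 tilt [ 0.0023 -0.0008] F [-0.5  0.6 -1.1] open 0.413
 turn [ 0.001 -0.002 -0.003]  shift before turn [ 0.57 -0.04  0.29]  after turn [ 0.57 -0.04  0.29]
[ -59.85959187 -105.16484659]
```

View pics/w32.png

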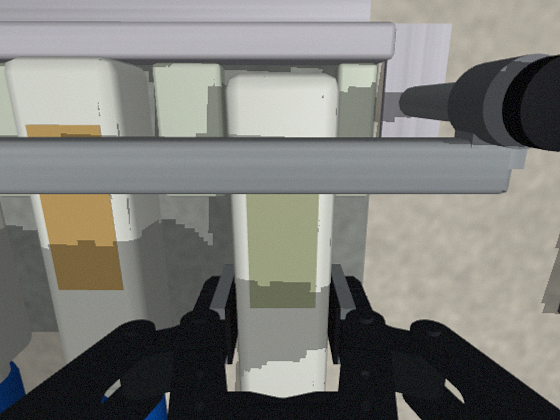

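```bash
python3 -m handwheel '[{"x":0.2,"y":-0.05,"z":0.2,"wx":0,"wy":0,"wz":0,"gripper":3.2},{"x":0.3,"y":0,"z":0,"wx":0,"wy":0,"wz":0,"gripper":3.2},{"x":0.3,"y":0,"z":0,"wx":0,"wy":0,"wz":0,"gripper":3.2},{"x":0.3,"y":0,"z":0,"wx":0,"wy":0,"wz":0,"gripper":3.2},{"x":0,"y":0,"z":0,"wx":0,"wy":0,"wz":0,"gripper":3.2},{"x":0,"y":0,"z":0,"wx":0,"wy":0,"wz":0,"gripper":3.2}]'
python3 - <<'E'
from h import *
p=rk(-53,-105);plan([*p,.0145],-85.2);cam("wrist","w33");print(torack(state()["tool_pos"]))
E
```

```text
time: 39.52
tool_pos: [0.5899, 0.0222, 0.0146]
tcp_rot: [-0.001, 0.999, 0.04, -0.004]
force: [-14.6, -2.1, 14.7]
opening: 0.412
t 39.52 pos [0.5899 0.0222 0.0146] yaw -85.4 tilt [-0.0087  0.0011] F [-14.6  -2.1  14.7] open 0.412
 turn [-0.002  0.009 -0.004]  shift before turn [0.11 0.11 0.01]  after turn [0.11 0.11 0.01]
[ -54.08261876 -103.89814129]
```

View pics/w33.png

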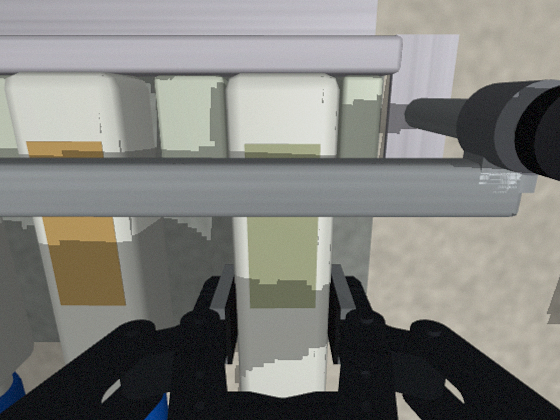

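```bash
python3 -m handwheel '[{"x":-0.4,"y":0,"z":-0.1,"wx":0,"wy":0,"wz":0,"gripper":5.2},{"x":0,"y":0,"z":0,"wx":0,"wy":0,"wz":0,"gripper":5.2},{"x":0,"y":0,"z":0,"wx":0,"wy":0,"wz":0,"gripper":5.2},{"x":0,"y":0,"z":-1.5,"wx":0,"wy":0,"wz":0,"gripper":5.2},{"x":0,"y":0,"z":-4,"wx":0,"wy":0,"wz":0,"gripper":5.2},{"x":0,"y":0,"z":-4,"wx":0,"wy":0,"wz":0,"gripper":5.2},{"x":0,"y":0,"z":-4,"wx":0,"wy":0,"wz":0,"gripper":5.2},{"x":0,"y":-1.5,"z":-4,"wx":0,"wy":0,"wz":0,"gripper":6},{"x":0,"y":-3,"z":-2,"wx":0,"wy":0,"wz":0,"gripper":6},{"x":-0.5,"y":-3.5,"z":0,"wx":0,"wy":0,"wz":0,"gripper":6},{"x":-0.5,"y":-3.5,"z":0,"wx":0,"wy":0,"wz":0,"gripper":6},{"x":-0.5,"y":-2,"z":0,"wx":0,"wy":0,"wz":0,"gripper":6},{"x":0,"y":0,"z":0,"wx":0,"wy":0,"wz":0,"gripper":6},{"x":0,"y":0,"z":0,"wx":0,"wy":0,"wz":0,"gripper":6}]'
python3 - <<'E'
from h import *
plan([.558,.299,.12],-85.1)
C=cam("wrist","w34"); S=cam("side","sd34"); crop(S,"sd34c",(200,120,160,120),5)
E
```

```text
time: 40.73
tool_pos: [0.5653, 0.1574, 0.2092]
tcp_rot: [-0.0, 0.999, 0.043, 0.001]
force: [-0.2, -1.1, 0.1]
opening: 0.701
t 40.73 pos [0.5653 0.1574 0.2092] yaw -85.12 tilt [0.0011 0.0001] F [-0.2 -1.1  0.1] open 0.701
 turn [-0.    -0.001 -0.   ]  shift before turn [  0.47 -14.17   8.92]  after turn [  0.48 -14.17   8.92]
```

View pics/w34.png

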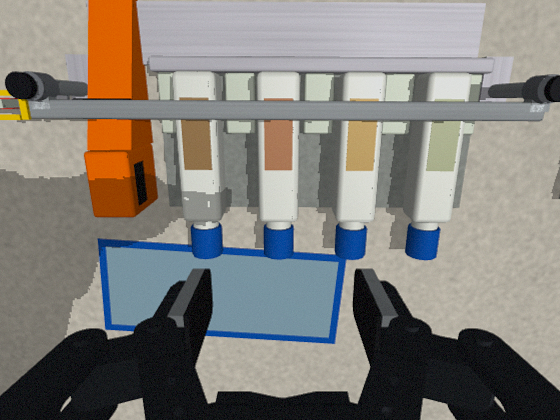

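View pics/sd34c.png

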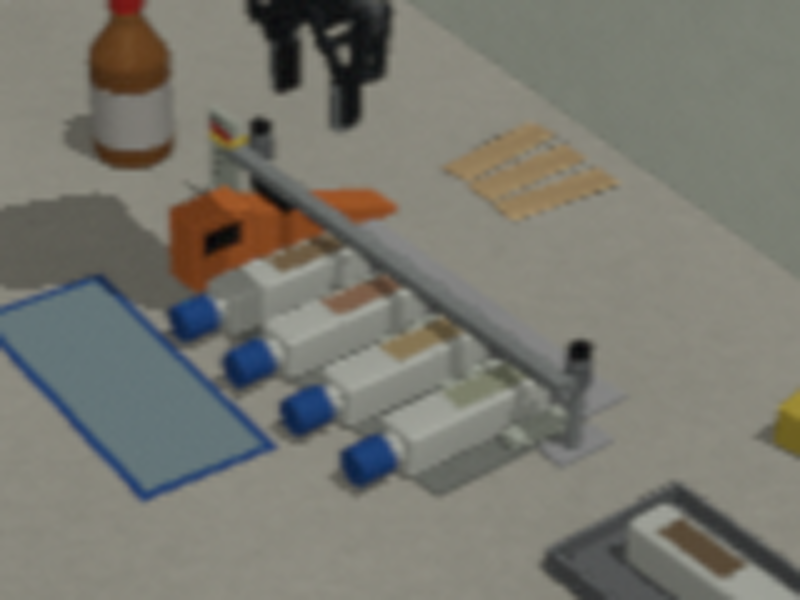

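```bash
python3 -m handwheel '[{"x":0,"y":-2,"z":1.5,"wx":0,"wy":0,"wz":0,"gripper":5.4},{"x":0.1,"y":-3.5,"z":1.5,"wx":0,"wy":0,"wz":0,"gripper":5.4},{"x":0.1,"y":-3.7,"z":1.5,"wx":0,"wy":0,"wz":0,"gripper":5.4},{"x":0.1,"y":-3,"z":1.5,"wx":0,"wy":0,"wz":0,"gripper":5.4},{"x":0.1,"y":-2,"z":1.5,"wx":0,"wy":0,"wz":0,"gripper":5.4},{"x":0,"y":0,"z":1,"wx":0,"wy":0,"wz":0,"gripper":5.4},{"x":0,"y":0,"z":0,"wx":0,"wy":0,"wz":0,"gripper":5.4},{"x":0,"y":0,"z":0,"wx":0,"wy":0,"wz":0,"gripper":5.4}]'
python3 - <<'E'
from h import *
plan([.558,.299,.0264],-85.1)
C=cam("wrist","w35")
E
```

```text
time: 41.5
tool_pos: [0.5588, 0.2949, 0.1242]
tcp_rot: [0.001, 0.999, 0.039, 0.0]
force: [0.6, -0.2, 0.7]
opening: 0.631
t 41.5 pos [0.5588 0.2949 0.1242] yaw -85.48 tilt [ 0.001  -0.0021] F [ 0.6 -0.2  0.7] open 0.631
 turn [ 0.002 -0.001 -0.007]  shift before turn [-0.06 -0.44  9.78]  after turn [-0.05 -0.42  9.78]
```

View pics/w35.png

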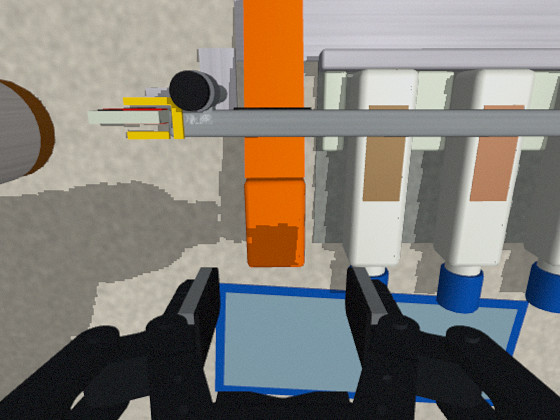

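```bash
python3 -m handwheel '[{"x":0,"y":-0.43,"z":1,"wx":0,"wy":0,"wz":-0.006,"gripper":5.4},{"x":0,"y":0,"z":1.5,"wx":0,"wy":0,"wz":0,"gripper":5.4},{"x":0,"y":0,"z":2,"wx":0,"wy":0,"wz":0,"gripper":5.4},{"x":0,"y":0,"z":0,"wx":0,"wy":0,"wz":0,"gripper":5.4},{"x":0,"y":0,"z":0,"wx":0,"wy":0,"wz":0,"gripper":5.4}]'
python3 - <<'E'
from h import *
plan([.558,.299,.0264],-85.1)
C=cam("wrist","w36")
E
```

```text
time: 41.97
tool_pos: [0.5576, 0.3009, 0.0791]
tcp_rot: [0.0, 0.999, 0.043, -0.0]
force: [0.4, 0.3, 0.2]
opening: 0.628
t 41.97 pos [0.5576 0.3009 0.0791] yaw -85.04 tilt [-0.0001 -0.0008] F [0.4 0.3 0.2] open 0.628
 turn [0.001 0.    0.001]  shift before turn [0.03 0.18 5.27]  after turn [0.03 0.19 5.27]
```

View pics/w36.png

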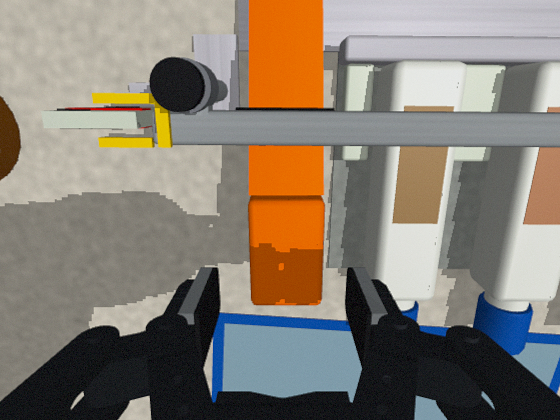

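```bash
python3 -m handwheel '[{"x":0,"y":0.18,"z":0.5,"wx":0,"wy":0,"wz":0,"gripper":5.4},{"x":0,"y":0,"z":2.5,"wx":0,"wy":0,"wz":0,"gripper":5.4},{"x":0,"y":0,"z":2.2,"wx":0,"wy":0,"wz":0,"gripper":5.4},{"x":0,"y":0,"z":0,"wx":0,"wy":0,"wz":0,"gripper":5.4},{"x":0,"y":0,"z":0,"wx":0,"wy":0,"wz":0,"gripper":3.2},{"x":0,"y":0,"z":0,"wx":0,"wy":0,"wz":0,"gripper":3.2},{"x":0,"y":0,"z":0,"wx":0,"wy":0,"wz":0,"gripper":3.2},{"x":0,"y":0,"z":0,"wx":0,"wy":0,"wz":0,"gripper":3.2},{"x":0,"y":0,"z":0,"wx":0,"wy":0,"wz":0,"gripper":3.2}]' 80
python3 - <<'E'
from h import *
plan([.558,.299,.0264],-85.1)
C=cam("wrist","w37")
E
```

```text
time: 42.77
tool_pos: [0.5585, 0.2997, 0.0286]
tcp_rot: [-0.0, 0.999, 0.044, 0.001]
force: [-1.3, -2.2, 4.4]
opening: 0.411
t 42.77 pos [0.5585 0.2997 0.0286] yaw -85.0 tilt [0.0023 0.0004] F [-1.3 -2.2  4.4] open 0.411
 turn [-0.    -0.002  0.002]  shift before turn [-0.06  0.06  0.22]  after turn [-0.05  0.06  0.22]
```

View pics/w37.png

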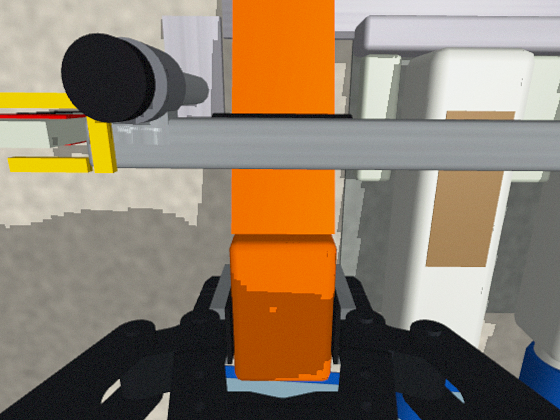

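```bash
python3 -m handwheel '[{"x":-0.5,"y":0,"z":0,"wx":0,"wy":0,"wz":0,"gripper":3.2},{"x":-1,"y":0,"z":0,"wx":0,"wy":0,"wz":0,"gripper":3.2},{"x":-1,"y":0,"z":0,"wx":0,"wy":0,"wz":0,"gripper":3.2},{"x":-1,"y":0,"z":0,"wx":0,"wy":0,"wz":0,"gripper":3.2},{"x":-1,"y":0,"z":0,"wx":0,"wy":0,"wz":0,"gripper":3.2},{"x":-1,"y":0,"z":0,"wx":0,"wy":0,"wz":0,"gripper":3.2},{"x":-1.5,"y":0,"z":0,"wx":0,"wy":0,"wz":0,"gripper":3.2},{"x":-2,"y":0,"z":0,"wx":0,"wy":0,"wz":0,"gripper":3.2},{"x":-2.5,"y":0,"z":0,"wx":0,"wy":0,"wz":0,"gripper":3.2},{"x":-2,"y":0,"z":0,"wx":0,"wy":0,"wz":0,"gripper":3.2},{"x":-1,"y":0,"z":0,"wx":0,"wy":0,"wz":0,"gripper":3.2},{"x":0,"y":0,"z":0,"wx":0,"wy":0,"wz":0,"gripper":3.2},{"x":0,"y":0,"z":0,"wx":0,"wy":0,"wz":0,"gripper":3.2}]'
python3 - <<'E'
from h import *
plan([.4345,.136,.0264],0.68); print(torack(state()["tool_pos"]))
C=cam("wrist","w38")
E
```

```text
time: 43.9
tool_pos: [0.4123, 0.2882, 0.0285]
tcp_rot: [-0.001, 0.999, 0.045, 0.0]
force: [-7.9, -0.8, 16.5]
opening: 0.413
t 43.9 pos [0.4123 0.2882 0.0285] yaw -84.89 tilt [0.0002 0.0023] F [-7.9 -0.8 16.5] open 0.413
 turn [-1.000e-03 -2.000e-03 -1.493e+00]  shift before turn [ 0.86 15.36  0.18]  after turn [-15.24   2.04   0.21]
[-208.86289421  175.94003003]
```

View pics/w38.png

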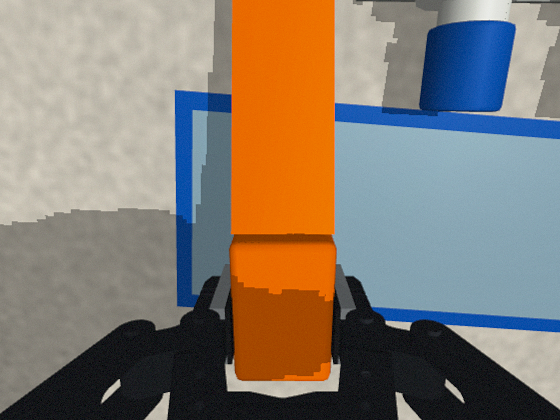

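```bash
python3 -m handwheel '[{"x":0,"y":0,"z":-2,"wx":0,"wy":0,"wz":0,"gripper":3.2},{"x":0,"y":0,"z":-3.5,"wx":0,"wy":0,"wz":0,"gripper":3.2},{"x":0,"y":0.5,"z":-3,"wx":0,"wy":0,"wz":0,"gripper":3.2},{"x":0.2,"y":2.5,"z":0,"wx":0,"wy":0,"wz":0,"gripper":3.2},{"x":0.2,"y":3.5,"z":0,"wx":0,"wy":0,"wz":0,"gripper":3.2},{"x":0.2,"y":3.5,"z":0,"wx":0,"wy":0,"wz":0,"gripper":3.2},{"x":0.2,"y":3.3,"z":0,"wx":0,"wy":0,"wz":0,"gripper":3.2},{"x":0,"y":2,"z":0,"wx":0,"wy":0,"wz":0,"gripper":3.2},{"x":0,"y":0,"z":0,"wx":0,"wy":0,"wz":0,"gripper":3.2}]'
python3 -m handwheel '[{"x":0,"y":0,"z":0,"wx":0,"wy":0,"wz":-0.063,"gripper":3.2},{"x":0,"y":0,"z":0,"wx":0,"wy":0,"wz":-0.11,"gripper":3.2},{"x":0,"y":0,"z":0,"wx":0,"wy":0,"wz":-0.11,"gripper":3.2},{"x":0,"y":0,"z":0,"wx":0,"wy":0,"wz":-0.11,"gripper":3.2},{"x":0,"y":0,"z":0,"wx":0,"wy":0,"wz":-0.11,"gripper":3.2},{"x":0,"y":0,"z":0,"wx":0,"wy":0,"wz":-0.11,"gripper":3.2},{"x":0,"y":0,"z":0,"wx":0,"wy":0,"wz":-0.11,"gripper":3.2},{"x":0,"y":0,"z":0,"wx":0,"wy":0,"wz":-0.11,"gripper":3.2},{"x":0,"y":0,"z":0,"wx":0,"wy":0,"wz":-0.11,"gripper":3.2},{"x":0,"y":0,"z":0,"wx":0,"wy":0,"wz":-0.11,"gripper":3.2},{"x":0,"y":0,"z":0,"wx":0,"wy":0,"wz":-0.11,"gripper":3.2},{"x":0,"y":0,"z":0,"wx":0,"wy":0,"wz":-0.11,"gripper":3.2},{"x":0,"y":0,"z":0,"wx":0,"wy":0,"wz":-0.11,"gripper":3.2},{"x":0,"y":0,"z":0,"wx":0,"wy":0,"wz":-0.11,"gripper":3.2},{"x":0,"y":0,"z":0,"wx":0,"wy":0,"wz":0,"gripper":3.2},{"x":0,"y":0,"z":0,"wx":0,"wy":0,"wz":0,"gripper":3.2}]'
python3 - <<'E'
from h import *
plan([.4345,.136,.0264],0.68); 
C=cam("wrist","w39")
E
```

```text
time: 44.7
tool_pos: [0.4349, 0.1309, 0.1127]
tcp_rot: [0.001, 0.999, 0.041, 0.001]
force: [0.0, -0.4, -4.1]
opening: 0.416
time: 46.03
tool_pos: [0.4346, 0.1359, 0.1122]
tcp_rot: [0.0, 0.705, 0.71, 0.0]
force: [0.2, -0.4, -3.4]
opening: 0.411
t 46.03 pos [0.4346 0.1359 0.1122] yaw 0.41 tilt [0.0009 0.0004] F [ 0.2 -0.4 -3.4] open 0.411
 turn [ 0.001 -0.    -0.005]  shift before turn [ 0.   -0.02  8.58]  after turn [ 0.01 -0.01  8.58]
```

View pics/w39.png

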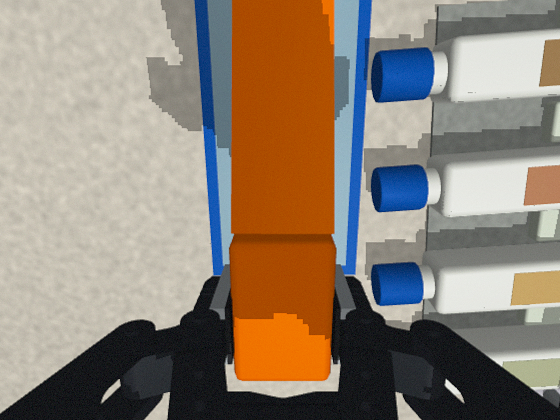

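```bash
python3 -m handwheel '[{"x":0,"y":0,"z":3,"wx":0,"wy":0,"wz":-0.004,"gripper":3.2},{"x":0,"y":0,"z":3,"wx":0,"wy":0,"wz":0,"gripper":3.2},{"x":0,"y":0,"z":1.7,"wx":0,"wy":0,"wz":0,"gripper":3.2},{"x":0,"y":0,"z":0.5,"wx":0,"wy":0,"wz":0,"gripper":3.2},{"x":0,"y":0,"z":0.1,"wx":0,"wy":0,"wz":0,"gripper":3.2},{"x":0,"y":0,"z":0,"wx":0,"wy":0,"wz":0,"gripper":3.2},{"x":0,"y":0,"z":0,"wx":0,"wy":0,"wz":0,"gripper":3.2}]'
python3 - <<'E'
from h import *
plan([.4345,.136,.0264],0.68);
E
```

```text
time: 46.67
tool_pos: [0.4353, 0.1358, 0.0297]
tcp_rot: [0.001, 0.703, 0.712, 0.001]
force: [0.7, -0.0, -3.0]
opening: 0.412
t 46.67 pos [0.4353 0.1358 0.0297] yaw 0.72 tilt [0.0019 0.    ] F [ 0.7 -0.  -3. ] open 0.412
 turn [ 0.002 -0.     0.001]  shift before turn [ 0.02 -0.08  0.33]  after turn [ 0.02 -0.08  0.33]
```

Still hanging just above the bench; lower a little more, then release.

```bash
python3 -m handwheel '[{"x":0,"y":0,"z":0.15,"wx":0,"wy":0,"wz":0,"gripper":3.2},{"x":0,"y":0,"z":0.1,"wx":0,"wy":0,"wz":0,"gripper":3.2},{"x":0,"y":0,"z":0,"wx":0,"wy":0,"wz":0,"gripper":3.2},{"x":0,"y":0,"z":0,"wx":0,"wy":0,"wz":0,"gripper":3.2}]'
python3 -m handwheel '[{"x":0,"y":0,"z":0,"wx":0,"wy":0,"wz":0,"gripper":5.2},{"x":0,"y":0,"z":0,"wx":0,"wy":0,"wz":0,"gripper":5.2},{"x":0,"y":0,"z":0,"wx":0,"wy":0,"wz":0,"gripper":5.2},{"x":0,"y":0,"z":0,"wx":0,"wy":0,"wz":0,"gripper":5.2},{"x":0,"y":0,"z":-2,"wx":0,"wy":0,"wz":0,"gripper":5.2},{"x":0,"y":0,"z":-4,"wx":0,"wy":0,"wz":0,"gripper":5.2},{"x":0,"y":0,"z":-4,"wx":0,"wy":0,"wz":0,"gripper":5.2},{"x":0,"y":0,"z":-4,"wx":0,"wy":0,"wz":0,"gripper":5.2},{"x":1.5,"y":0,"z":-4,"wx":0,"wy":0,"wz":0,"gripper":5.2},{"x":2.5,"y":0,"z":-3,"wx":0,"wy":0,"wz":0,"gripper":5.2},{"x":2.5,"y":0,"z":0,"wx":0,"wy":0,"wz":0,"gripper":5.2},{"x":0,"y":0,"z":0,"wx":0,"wy":0,"wz":0,"gripper":5.2},{"x":0,"y":0,"z":0,"wx":0,"wy":0,"wz":0,"gripper":5.2},{"x":0,"y":0,"z":0,"wx":0,"wy":0,"wz":0,"gripper":5.2}]'
python3 - <<'E'
from h import *
plan([.4345,.136,.0264],0.68); C=cam("wrist","w40"); S=cam("side","sd40"); D=cam("scene","sc40")
crop(S,"sd40c",(190,120,200,150),4);crop(D,"sc40c",(230,190,200,140),4)
E
```

```text
time: 47.0
tool_pos: [0.4356, 0.1358, 0.0285]
tcp_rot: [0.001, 0.702, 0.712, 0.002]
force: [-3.1, -0.8, 19.2]
opening: 0.411
time: 48.17
tool_pos: [0.4333, 0.1995, 0.2351]
tcp_rot: [0.0, 0.702, 0.712, -0.0]
force: [-0.2, -0.5, -0.2]
opening: 0.609
t 48.17 pos [0.4333 0.1995 0.2351] yaw 0.8 tilt [-0.0002 -0.0012] F [-0.2 -0.5 -0.2] open 0.609
 turn [-0.     0.001  0.002]  shift before turn [-6.32  0.04 20.87]  after turn [-6.35  0.05 20.87]
```

View pics/w40.png

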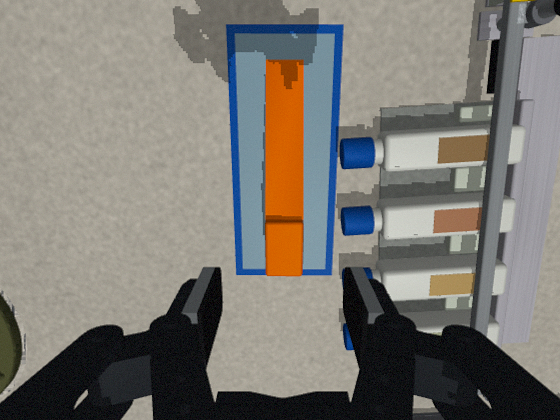

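View pics/sd40c.png

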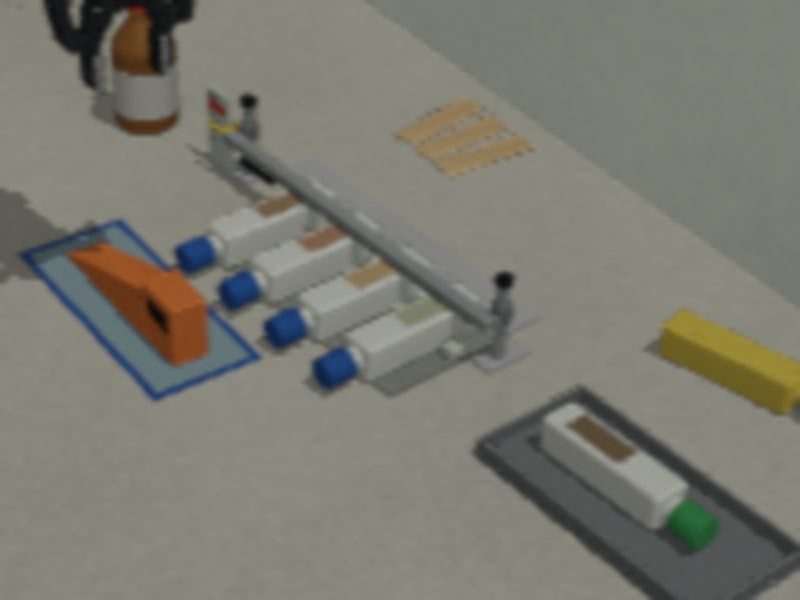

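View pics/sc40c.png

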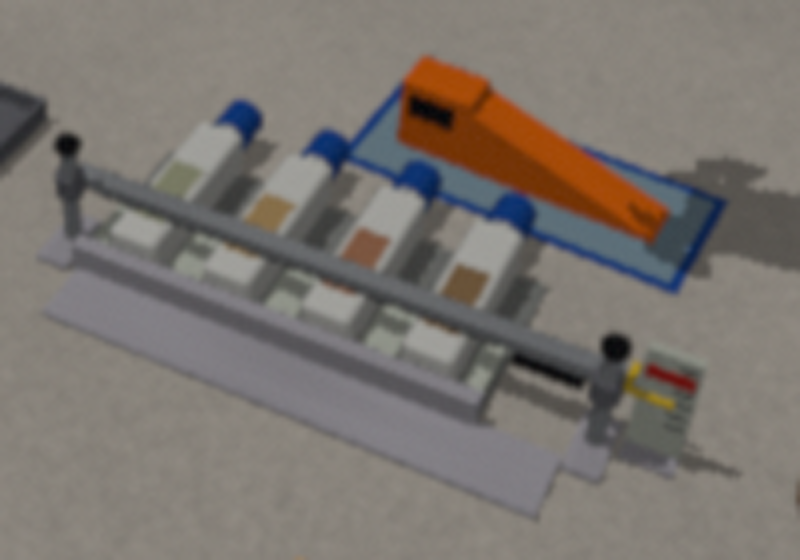

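Run:
```python
from h import *
C=cam("wrist")
hsv=cv2.cvtColor(C["frame"],cv2.COLOR_BGR2HSV); o=((hsv[...,0]<15)&(hsv[...,1]>180)&(hsv[...,2]>60)&(np.arange(560)<340)).astype(np.uint8)
ys,xs=np.nonzero(o)
for v in (80,100,225,245,265):
    x=np.nonzero(o[v])[0]; z=.062 if v>200 else .012; print(v,unproj(C,[(x.min()-.5,v),(x.max()+.5,v)],z)[:,:2].mean(0).round(4))
print("ends",unproj(C,(285,ys.max()+.5),.062).round(4),unproj(C,(285,ys.min()-.5),.005).round(4))
b=((hsv[...,0]>100)&(hsv[...,0]<125)&(hsv[...,1]>180)&(hsv[...,2]>60)).astype(np.uint8); b[290:]=0;b2=b.copy();b2[:,338:]=0
P=unproj(C,cv2.findNonZero(b2)[:,0].astype(float),0)[:,:2].astype(np.float32); print("patch",cv2.minAreaRect(P*1000))
# bottle base top edge vs stop
for uv in [(523,145),(514,214),(504,280)]: print("base",torack(unproj(C,uv,.036)[0]).round(1))
print("cap",[torack(unproj(C,uv,.021)[0]).round(1) for uv in [(340,153),(341,221)]])
crop(C,"w40c",(330,90,230,220),3)
```

```text
80 [0.4335 0.291 ]
100 [0.4337 0.2728]
225 [0.435  0.1628]
245 [0.4348 0.1429]
265 [0.4356 0.1222]
ends [[0.4372 0.1111 0.062 ]] [[0.4346 0.3105 0.005 ]]
patch ((434.45599365234375, 210.93173217773438), (109.41815948486328, 260.0689697265625), 0.6923127770423889)
base [ 31.2 103. ]
base [31.  35.3]
base [ 29.3 -37.5]
cap [array([-137. ,  105.4]), array([-137.7,   34.8])]
```

View pics/w40c.png

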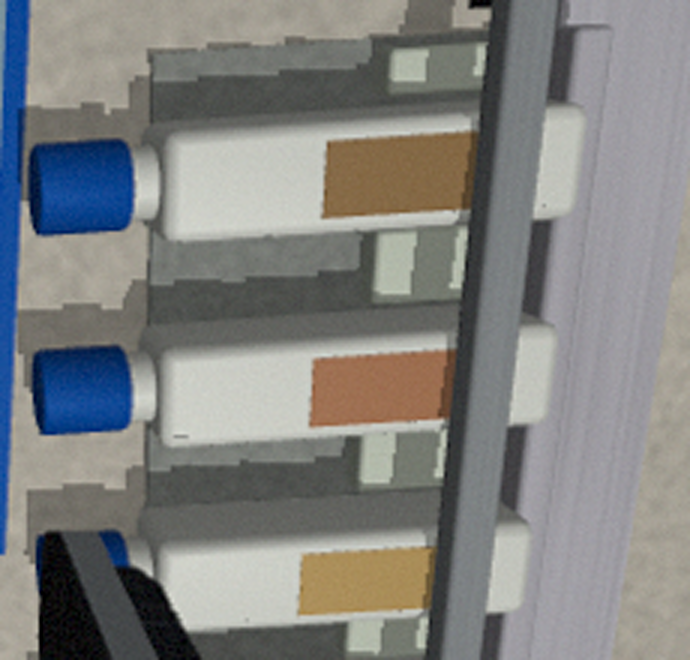

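Run:
```python
from h import *
D=cam("scene"); print([((proj(D,[*rk(-124,y),.021])[0]-[230,190])*4).round(0).tolist() for y in (-105,-35,35,105)])
print([((proj(D,[*rk(-134,y),.021])[0]-[230,190])*4).round(0).tolist() for y in (-105,-35,35,105)])
```

```text
[[235.0, 123.0], [321.0, 153.0], [412.0, 184.0], [506.0, 217.0]]
[[241.0, 115.0], [327.0, 145.0], [417.0, 176.0], [511.0, 208.0]]
```

All four caps sit where home bottles should (same small offset for each). Handing in.

Run:
```python
from plant import *
print(finish_job())
```

```text
the job is handed in; nothing more can be done
None
```

The job is done and handed in at about 48.5 s of the 210 s allowed. The hand-in reports no verdict.

**What I did:**
1. I pushed the wedge under the foot until the pointer was in the red band, and the wedge held the gate there on its own.
2. I moved the green-capped bottle from lane 2 to the tray, where it lies flat.
3. I loaded all four blue-capped bottles base first into lanes 4, 3, 2 and 1. Each was pushed to firm contact with the back stop (10 to 15 N).
4. I drew the wedge out so the gate came down on the bottles, and laid the wedge back on its patch. The pot and reagent bottle were left alone.

**Last checks:**
- **Wedge:** it lies at about (434.5, 211) mm. The patch middle measures (434.5, 211) mm, and the wedge lies along it within about 1°.
- **Bottles:** in lanes 2 to 4, the bases measure 29 to 31 mm along the rack's x, where the stop face is at 30 mm. I checked lane 1 at the end only by its cap position in the scene picture, which shows the same small offset as the other three.
- **Gate and tray:** the last pictures show the gate resting on the bottles with the pointer below the band, and the green-capped bottle flat in the tray.

**Disagreement:** my estimates of the held gate height did not agree exactly. They were about 28 mm from the bar's width in the picture, 30 mm from the wedge position and up to 33 mm from the pointer in the scene picture. All of these lie inside the 25 to 35 mm band.

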